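# Set up a divided kit tote and load rails, brackets and bearing blocks

## Task

Make up the kit tote for the next machine: slide its two dividers so that each bay is long enough for its parts, then load every part that is on the bench mat. Guide rails lie flat and lengthwise in the bay at the label end; angle brackets stand on their feet in the middle bay, all with the upright leg towards the label end; bearing blocks stand on their feet, lengthwise, in the far bay. Leave the tape measure, spray can and screwdriver where they are.

Things in the scene. Friction and masses are not known exactly. Their poses are not given: they have to be found in the camera images.
- tote: the kit tote, fixed to the bench: a shallow grey open plastic tray, outside 176 x 413 x 44 mm high, walls and floor 5 mm, inside 166 x 403 mm. Origin: centre of its underside. y: along its length, away from the label end (the label end wall is at -y); x: across it; z up. Two dividers across its width split it into the label bay, the middle bay and the far bay
- tote_label (a point): middle of the top edge of the tote's label end, outer face (y = -206.5 mm, z = 44 mm in the tote's frame); a white card in a sloping holder sticks out 40 mm beyond it. Axes as the tote's
- div1 (a joint): slide of the divider next to the label end, m, 0 to 0.115, growing away from the label end; the label bay is 0.095 + this long inside. Friction about 4 N, it stays where it is left; it need not be gripped at its middle
- div1_top (a point): middle of the top edge of that divider: a white plastic wall 10 mm thick across the whole tote, top 44 mm above the bench, level with the tote's rim; pinch it from above by its top edge and slide it along the tote. Axes as the tote's
- div2 (a joint): slide of the other divider, m, 0 to 0.085, growing away from the label end; the far bay is 0.168 - this long inside, and the middle bay 0.120 + (this) - (joint div1)
- div2_top (a point): middle of the top edge of the other divider, same shape, size and friction as the first
- rail1_c (a point): centre of a linear guide rail, a straight grooved steel bar 180 mm long (its y), 20 wide (x), 18 high (z), 0.42 kg; starts lying on the bench mat. Loose; None in runs where absent
- rail2_c (a point): centre of a linear guide rail, a straight grooved steel bar 180 mm long (its y), 20 wide (x), 18 high (z), 0.42 kg; starts lying on the bench mat. Loose; None in runs where absent
- bracket1_c (a point): centre of the bounding box of an aluminium angle bracket, 0.22 kg, underside 40 mm below: foot 60 x 45 x 8 mm (x, y, z); at its +x end an upright leg 8 mm thick (x), 45 wide, top 80 mm above the underside, its middle plane 26 mm in +x from this point; brace in the corner up to 40 mm high. Starts standing on its foot on the mat, turned any way. Loose; None in runs where absent
- bracket2_c (a point): centre of the bounding box of an aluminium angle bracket, 0.22 kg, underside 40 mm below: foot 60 x 45 x 8 mm (x, y, z); at its +x end an upright leg 8 mm thick (x), 45 wide, top 80 mm above the underside, its middle plane 26 mm in +x from this point; brace in the corner up to 40 mm high. Starts standing on its foot on the mat, turned any way. Loose; None in runs where absent
- bracket3_c (a point): centre of the bounding box of an aluminium angle bracket, 0.22 kg, underside 40 mm below: foot 60 x 45 x 8 mm (x, y, z); at its +x end an upright leg 8 mm thick (x), 45 wide, top 80 mm above the underside, its middle plane 26 mm in +x from this point; brace in the corner up to 40 mm high. Starts standing on its foot on the mat, turned any way. Loose; None in runs where absent
- block1_c (a point): centre, half-way up, of a pillow-block bearing housing, grey casting 0.45 kg, 60 mm high: foot 36 x 90 x 14 mm (its x, y, z), above it a round-topped body 28 mm thick (x) and 52 wide (y), bore along x. Starts standing on the mat. Loose
- block2_c (a point): centre, half-way up, of a pillow-block bearing housing, grey casting 0.45 kg, 60 mm high: foot 36 x 90 x 14 mm (its x, y, z), above it a round-topped body 28 mm thick (x) and 52 wide (y), bore along x. Starts standing on the mat. Loose
- mat: the black rubber bench mat, fixed, 290 x 420 mm, 3 mm thick, on which the parts wait; it and the tote may change sides. Origin: centre of its underside
- tape_c (a point): bystander: centre of a yellow tape measure, 62 x 34 x 50 mm, standing on the mat among the parts; loose
- spray_can: bystander: a spray can, 54 mm across, 160 high, standing at the back; origin under its middle; loose
- screwdriver: bystander: a red-handled screwdriver about 200 mm long, lying behind the work; loose
Mind the look-alikes: they are no part of the job. What is shaped like the part that bears rail1_c but purple is not meant. What is shaped like the part that bears rail2_c but pink is not meant.

How it is judged:
On the way:
1. both dividers stand so that the bays are long enough: label bay over 183 mm, middle bay over 63 mm, far bay over 93 mm (value of joint div1 above 0.088 m and distance between div1_top and div2_top above 0.073 m and value of joint div2 below 0.075 m), for 0.2 s.
At the end, for the whole second after the job is handed in: Bays over 183, 63 and 93 mm (label, middle, far). All on the tote floor and at rest: rails flat in the label bay, lengthwise within 0.25 rad; brackets on their feet in the middle bay, leg to the label end within 0.3 rad; blocks on their feet in the far bay, lengthwise within 0.3 rad (all of step 1 and z of rail1_c in the frame of tote between 0.008 and 0.02 m and x of rail1_c in the frame of tote between -0.079 and 0.079 m and y of each of rail1_c, rail2_c in the frame of tote above -0.118 m and y of each of rail1_c, rail2_c in the frame of div1_top below -0.088 m and angle between the y axis of each of rail1_c, rail2_c and the y axis of tote, either way round below 0.25 rad and linear speed of each of rail1, rail2, bracket1, bracket2, bracket3, block1, block2 below 0.02 m/s and z of rail2_c in the frame of tote between 0.008 and 0.02 m and x of rail2_c in the frame of tote between -0.079 and 0.079 m and z of bracket1_c in the frame of tote between 0.038 and 0.052 m and x of bracket1_c in the frame of tote between -0.066 and 0.066 m and y of each of bracket1_c, bracket2_c, bracket3_c in the frame of div1_top above 0.028 m and y of each of bracket1_c, bracket2_c, bracket3_c in the frame of div2_top below -0.028 m and angle between each of bracket1_c, bracket2_c, bracket3_c, block1_c, block2_c's own z axis and vertical below 0.1 rad and angle between the x axis of each of bracket1_c, bracket2_c, bracket3_c and the y axis of tote, either way round below 0.3 rad and x of tote_label in the frame of bracket1_c above 0.1 m and z of bracket2_c in the frame of tote between 0.038 and 0.052 m and x of bracket2_c in the frame of tote between -0.066 and 0.066 m and x of tote_label in the frame of bracket2_c above 0.1 m and z of bracket3_c in the frame of tote between 0.038 and 0.052 m and x of bracket3_c in the frame of tote between -0.066 and 0.066 m and x of tote_label in the frame of bracket3_c above 0.1 m and z of block1_c in the frame of tote between 0.029 and 0.042 m and x of block1_c in the frame of tote between -0.07 and 0.07 m and y of each of block1_c, block2_c in the frame of tote below 0.164 m and y of each of block1_c, block2_c in the frame of div2_top above 0.043 m and angle between the y axis of each of block1_c, block2_c and the y axis of tote, either way round below 0.3 rad and z of block2_c in the frame of tote between 0.029 and 0.042 m and x of block2_c in the frame of tote between -0.07 and 0.07 m); the robot touches nothing.
It fails at once if the tape measure is moved more than 50 mm (distance of tape_c from where it was at the start of the episode above 0.05 m).
It fails at once if the spray can is moved more than 50 mm (distance of spray_can from where it was at the start of the episode above 0.05 m).
It fails at once if the screwdriver is moved more than 50 mm (distance of screwdriver from where it was at the start of the episode above 0.05 m).
Of rail1, rail2 only 1 to 2 are there at a start; the rules pass over those that are not, and their reading is None.
Of bracket1, bracket2, bracket3 only 2 to 3 are there at a start; the rules pass over those that are not, and their reading is None.
At some moment in a run one of rail1, rail2 may be knocked a few centimetres aside while the robot is not near it.
It also fails if it takes over 210 s, if anything falls off the work surface, if the arm or the gripper's body presses on something with over 40 N, if the wrist force passes 120 N, or if a joint passes its speed limit or range.

## Robot

A 6-joint arm with a two-finger parallel gripper is mounted at the origin on the work surface. World frame = base frame: x ahead of the robot, y to its left, z up, the work surface at z = 0. Lengths are in m, angles in rad, forces in N, time in s.
With the tool pointing down it reaches from about 0.25 to 0.775 m from the base axis. Payload 4 kg.
Tool frame: the origin (TCP) lies at the very end of the fingers, on their centre line; the grasp point (between the pads) lies 19 mm behind it; z points along the fingers, y is the line along which they close (so a half turn about z gives the same grasp; the last joint's range is limited). The gripper opens to 94 mm and grips with 3 to 60 N. Pads are 16 mm wide; open, the fingers measure 119 mm over their backs; the gripper's body (75 mm by 177 mm) begins 78 mm behind the grasp point.
Start: joints at [-1.435, 0.087, 1.371, -0, 1.684, -0.103], TCP at [0.13, -0.534, 0.206] pointing down, gripper open.
Joint ranges: [-3.1, 3.1], [-0.76, 2.03], [0.27, 2.55], [-1.08, 4.22], [0.17, 2.65], [-2.57, 2.57]. Speed limits (rad/s): [2.79, 2.79, 3.14, 3.14, 3.14, 3.14].

## Interface

Orientations are given as [roll, pitch, yaw] about the fixed x, y, z axes, in that order (R = Rz(yaw) Ry(pitch) Rx(roll)).
In Python, from bench import robot gives the robot as it stands. The module is installed in compiled form; this text tells all that it offers.
- The arm moves only by the tool move_arm, never from a script. Its argument "deltas" is one flat list of numbers, 7 for each row, row after row: the turn, a rotation vector about the tool's x, y, z in rad, then the shift along the tool's x, y, z in cm, then the closure, from -1 (fully open) to 1 (shut). A call has 1 to 8 rows; each row is the pose to reach, as a shift and turn from the pose commanded when the call began, along the tool's axes at that moment; what a row does not reach only later rows make up. A row lasts 1/10 s, in which the tool goes at most 50 mm and 8.59 degrees, less where a joint would pass 70% of its speed; a pose out of reach is approached as far as the arm can. A call with a gripper value outside its range is refused whole. The fingers move at their own pace and stop on an object; the grip force is fixed at half the most. Time passes only in rows, so rows that repeat a pose let the fingers close. It gives the time, the measured TCP pose, the force, the opening and the grip force at its end, in the units of the state.
- robot.get_obs(): the state, without advancing time (a new reading comes with each control period).
- robot.snapshot(name): name is "scene" or "top" or "wrist"; returns a dict with "image" (400x640x3 uint8, red, green, blue), "depth" (400x640 float32, m along the optical axis (not along the pixel's ray), 0 where there is no reading), "fov_y" (degrees; the focal length in pixels is half the picture's height over the tangent of half this angle, whatever the lens; pixels are square), "cx", "cy" (the principal point, pixels), "origin" and "orientation" of the camera in the world; the wrist camera has in their place "T_tool_cam" (4x4, takes a point from camera to tool coordinates, whose origin is the TCP and whose axes are the flange's). Camera axes: x right, y up, looking along -z (the intrinsics and any distortion apply to the point x, -y, -z); pixel columns grow to the right and rows downward; lengths in m; the calibration is good to about 2 mm. A picture is of the moment at which its call begins: read the wrist's pose just before it.
- robot.close_job(): hands the job in; it is judged then, once.
The state is a dict: "time": time; "joint_positions": joint angles; "qvel": joint speeds; "joint_torque": joint torques, N m; "tool_pos": TCP position; "ee_rot": TCP orientation; "wrist_force": force on the tool from outside, world axes, zero at the start; "wrist_torque": the same for the moment, N m; "width": finger opening in m; "finger_force": force on a finger pad.
Only numpy, scipy, OpenCV 4.12 (cv2) and the standard library are available. Lean on these libraries where they do the work, as an engineer would, in place of code of your own. Each camera call takes 0.05 s, during which the arm holds its last target. There are 200 camera calls.

## Working session

There is one attempt and no reset: what is moved stays moved. The work goes in short steps, Python scripts to look and compute and a tool call to move; the robot and the scene stay as the last step left them, time stands still between calls to the robot, and variables do not carry over. Pictures are saved under pics/ and viewed, at most 14 in all, crops included, and the job is handed in when it is done.

Besides the shell and the picture viewer there is one more tool, called after "Emit:" in YAML: its name, and indented under it one key for each argument. move_arm: Moves the arm, as the interface text tells. Its arguments: {"type":"object","properties":{"deltas":{"type":"array","items":{"type":"number"}}},"required":["deltas"]}

```bash
mkdir -p pics
cat > h.py <<'E'
import numpy as np,cv2
from scipy.spatial.transform import Rotation as R
from bench import robot
def snap(n):
    o=robot.get_obs(); s=robot.snapshot(n)
    f=200/np.tan(np.radians(s['fov_y'])/2)
    if 'T_tool_cam' in s:
        T=np.eye(4);T[:3,:3]=R.from_euler('xyz',o['ee_rot']).as_matrix() if np.size(o['ee_rot'])==3 else np.array(o['ee_rot']).reshape(3,3)
        T[:3,3]=o['tool_pos'];M=T@np.array(s['T_tool_cam'])
    else:
        M=np.eye(4);q=np.array(s['orientation'])
        M[:3,:3]=R.from_euler('xyz',q).as_matrix() if q.size==3 else (q if q.size==9 else R.from_quat(q).as_matrix())
        M[:3,3]=s['origin']
    d=s['depth'];v,u=np.mgrid[:400,:640]
    P=np.stack([(u-s['cx'])/f*d,-(v-s['cy'])/f*d,-d],-1)@M[:3,:3].T+M[:3,3]
    P[d==0]=np.nan
    return s,P,M,f
def save(n,im,sc=1):
    cv2.imwrite('pics/'+n+'.png',cv2.resize(im[...,::-1],None,fx=sc,fy=sc))
E
python3 - <<'E'
from h import *
o=robot.get_obs();print(o)
for n in('scene','top'):
    s,P,M,f=snap(n);save(n+'0',s['image'],1.25);print({k:v for k,v in s.items() if k not in('image','depth')},f)
    np.savez('/tmp/'+n,P=P,im=s['image'])
E
```

```text
{'time': 0.0, 'joint_positions': array([-1.43510092e+00,  8.79494967e-02,  1.37221833e+00, -2.88865696e-05,
        1.68357948e+00, -1.03088813e-01]), 'qvel': array([ 0.00087838,  0.00181044,  0.00114564, -0.00010267, -0.00098024,
        0.00067139]), 'joint_torque': array([ 7.73013599e-04, -3.40187895e+01, -3.02423000e+01,  7.19233369e-02,
        3.30881635e-02, -1.77023749e-04]), 'tool_pos': array([ 0.13000602, -0.53386562,  0.2043254 ]), 'ee_rot': array([-3.13944648e+00, -1.93170045e-04,  2.38780795e-01]), 'wrist_force': array([-0.59536293,  0.45112826, -0.63988195]), 'wrist_torque': array([-0.04479702,  0.05243826, -0.02806922]), 'finger_force': 0.0, 'width': 0.09371108622273584}
{'fov_y': 49.03542701070593, 'cx': 320.88070853995436, 'cy': 190.51372986753285, 'origin': array([ 1.24415549, -0.14612325,  1.28328161]), 'orientation': array([5.59329622e-01, 5.02610036e-04, 1.23698476e+00])} 438.5006410743364
{'fov_y': 44.733839268353016, 'cx': 322.27089689347144, 'cy': 196.43540222570985, 'origin': array([0.31420069, 0.08464607, 1.4951971 ]), 'orientation': array([ 0.14331499, -0.01046296, -1.54287399])} 486.0326704434432
```

View pics/top0.png

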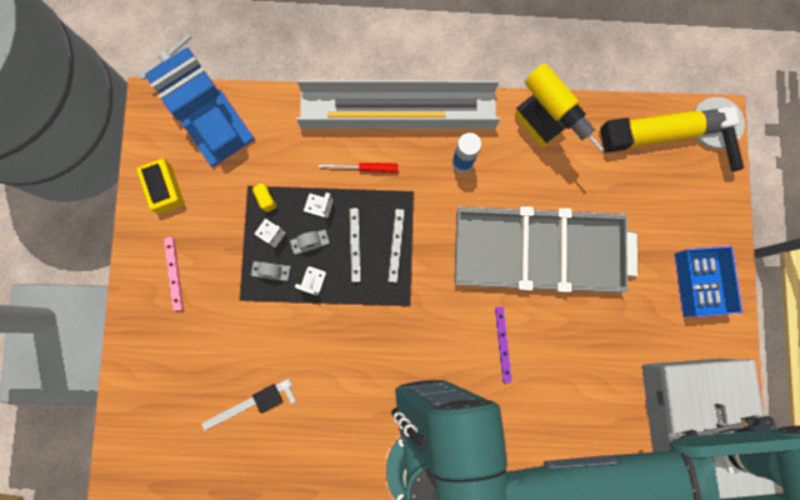

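View pics/scene0.png

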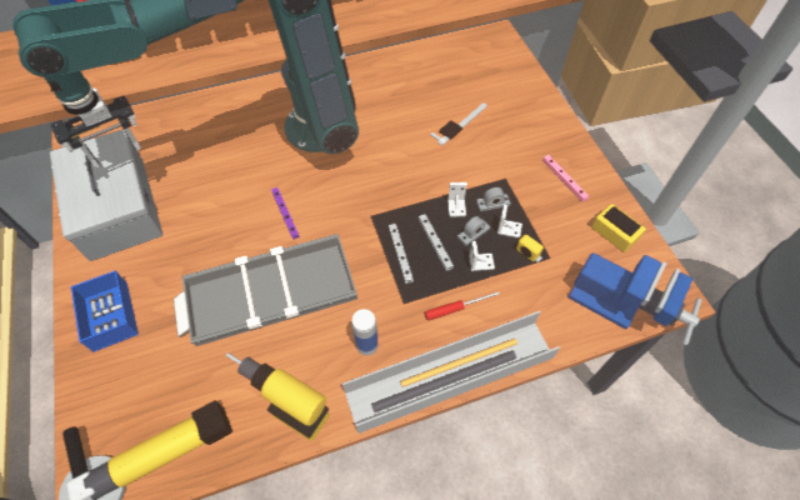

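Top view: two silver rails on the mat at (355,245) and (397,245). The purple rail (503,345) and pink rail (172,273) are off the mat and are decoys. Three white brackets sit at (319,204), (270,233) and (313,281), and two grey blocks at (310,241) and (270,271). The yellow tape is at (263,197). The tote is at (545,250) with its label on the right (world -y). Now I'll measure these.

Run:
```python
from h import *
z=np.load('/tmp/top.npz');P=z['P'];im=z['im']
def comps(mask,minA=15):
    n,l,st,c=cv2.connectedComponentsWithStats(mask.astype(np.uint8),connectivity=4)
    for i in range(1,n):
        if st[i,4]<minA: continue
        m=l==i;p=P[m];r=cv2.minAreaRect((p[:,:2]*1000).astype(np.float32))
        print(st[i,:4],st[i,4],'ctr',np.round(r[0]),'size',np.round(r[1]),'ang',round(r[2],1),'zmax',np.round(np.nanpercentile(p[:,2],[50,98])*1000))
reg=np.zeros((400,640),bool);reg[145:247,188:335]=1
comps(reg&(P[...,2]>.010))
print('tote');reg[:]=0;reg[155:245,355:520]=1
comps(reg&(P[...,2]>.03))
print('div');comps(reg&(P[...,2]>.03)&(im.min(-1)>190))
print('other');reg[:]=0;reg[100:350,100:430]=1
comps(reg&(P[...,2]>.01),40)
```

```text
[202 147  20  23] 262 ctr [635. 419.] size [62. 36.] ang 28.4 zmax [50. 58.]
[250 154  16  20] 169 ctr [622. 282.] size [48. 46.] ang 76.9 zmax [34. 87.]
[280 167   9  59] 374 ctr [527. 193.] size [180.  20.] ang 3.8 zmax [21. 27.]
[311 167  12  59] 372 ctr [529.  93.] size [ 22. 180.] ang 85.8 zmax [20. 27.]
[209 176  20  22] 200 ctr [550. 404.] size [60. 45.] ang 58.2 zmax [36. 87.]
[233 183  31  21] 369 ctr [534. 306.] size [43. 90.] ang 20.2 zmax [34. 66.]
[201 209  31  16] 351 ctr [456. 398.] size [93. 39.] ang 84.0 zmax [37. 66.]
[237 213  22  23] 211 ctr [434. 293.] size [45. 62.] ang 71.7 zmax [15. 84.]
tote
[364 165 142  69] 2188 ctr [ 527. -268.] size [428. 201.] ang 89.0 zmax [44. 54.]
div
[415 166  12  66] 315 ctr [ 527. -221.] size [ 32. 198.] ang 89.0 zmax [45. 56.]
[446 167  11  66] 295 ctr [ 526. -314.] size [ 29. 200.] ang 89.0 zmax [47. 56.]
[502 186   4  34] 92 ctr [ 523. -475.] size [ 14. 102.] ang 87.6 zmax [35. 42.]
other
[147 100  56  33] 1116 ctr [802. 546.] size [140. 130.] ang 37.4 zmax [67. 98.]
[239 100 159   3] 318 ctr [833.  96.] size [  6. 499.] ang 1.7
[... 650 characters left out ...]
 167  12  59] 372 ctr [529.  93.] size [ 22. 180.] ang 85.8 zmax [20. 27.]
[209 176  20  22] 200 ctr [550. 404.] size [60. 45.] ang 58.2 zmax [36. 87.]
[233 183  31  21] 369 ctr [534. 306.] size [43. 90.] ang 20.2 zmax [34. 66.]
[132 190  13  59] 401 ctr [444. 633.] size [179.  23.] ang 12.3 zmax [17. 24.]
[201 209  31  16] 351 ctr [456. 398.] size [93. 39.] ang 84.0 zmax [37. 66.]
[237 213  22  23] 211 ctr [434. 293.] size [45. 62.] ang 71.7 zmax [15. 84.]
[396 245  14  61] 402 ctr [ 297. -173.] size [179.  21.] ang 6.8 zmax [18. 25.]
[313 304  91  46] 3375 ctr [182.  16.] size [ 95. 174.] ang 29.1 zmax [590. 654.]
[202 308  24  22] 252 ctr [153. 387.] size [49. 60.] ang 28.0 zmax [13. 19.]
```

Run:
```python
from h import *
im=np.load('/tmp/top.npz')['im'];save('crop1',im[140:250,185:515],2.4)
cv2.imwrite('pics/crop2.png',cv2.resize(im[145:245,190:335][...,::-1],None,fx=5.5,fy=5.5,interpolation=cv2.INTER_CUBIC))
```

```text
(no output)
```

View pics/crop2.png

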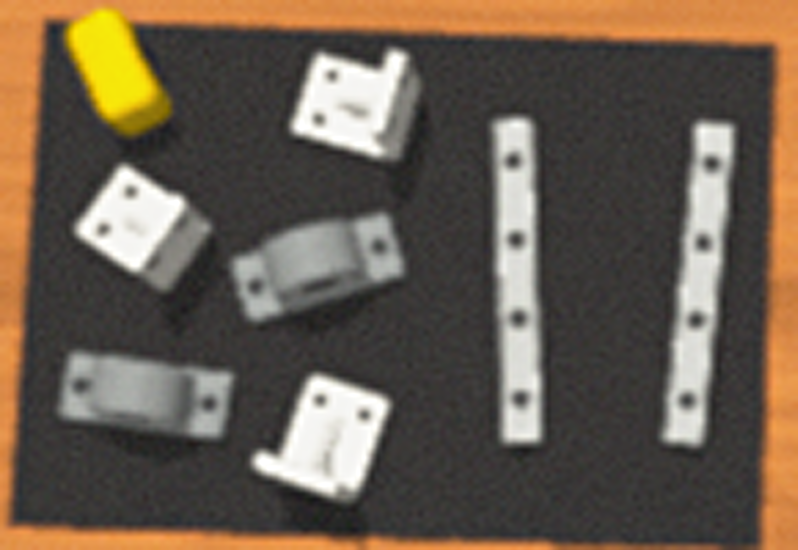

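Crop: the brackets' legs are at (395,75), (185,240) and (300,475), the blocks at (320,265) and (145,395), and the rails at (517,280) and (698,283). Both rails on the mat are silver, so they are the ones meant. The purple and pink ones are excluded.

Next I'll look from the wrist over the tote.

```bash
cat >> h.py <<'E'
def plan(*T):
    "T: (x,y,z m,yaw deg) targets -> tool-axis turn,shift cm from the present pose"
    o=robot.get_obs();r=R.from_euler('xyz',o['ee_rot']);p=np.array(o['tool_pos'])
    print('at',p.round(4),np.array(o['ee_rot']).round(3),'w',round(o['width'],4),'t',round(o['time'],1))
    for x,y,z,a in T:
        g=R.from_euler('xyz',[np.pi,0,np.radians(a)])
        print((r.inv()*g).as_rotvec().round(3),(r.inv().apply(np.array([x,y,z])-p)*100).round(2))
E
python3 -c "
from h import *
plan((.46,-.27,.42,0))"
```

```text
at [ 0.13   -0.5339  0.2045] [-3.14  -0.     0.239] w 0.0939 t 0.1
[-0.002  0.     0.239] [ 38.31 -17.88 -21.51]
```

Emit:
move_arm:
  deltas: [0,0,0,0,0,-10,-1,0,0,0.24,38.3,-17.9,-21.5,-1,0,0,0.24,38.3,-17.9,-21.5,-1,0,0,0.24,38.3,-17.9,-21.5,-1,0,0,0.24,38.3,-17.9,-21.5,-1,0,0,0.24,38.3,-17.9,-21.5,-1,0,0,0.24,38.3,-17.9,-21.5,-1,0,0,0.24,38.3,-17.9,-21.5,-1]

```text
time: 0.9
tool_pos: [0.3846, -0.3296, 0.3826]
ee_rot: [-3.141, 0.0, -0.001]
wrist_force: [1.2, -0.6, 0.0]
width: 0.0942
finger_force: 0.0
```

Emit:
move_arm:
  deltas: [0,0,0,0,0,0,-1,0,0,0,0,0,0,-1,0,0,0,0,0,0,-1,0,0,0,0,0,0,-1]

```text
time: 1.3
tool_pos: [0.3823, -0.332, 0.3811]
ee_rot: [-3.14, 0.002, -0.004]
wrist_force: [-0.2, -0.5, -0.0]
width: 0.0938
finger_force: 0.0
```

Run:
```python
from h import *
plan((.46,-.27,.42,0))
s,P,M,f=snap('wrist');save('w1',s['image'],1);print(M.round(3),f)
np.savez('/tmp/w1',P=P,im=s['image'])
```

```text
at [ 0.3823 -0.332   0.3811] [-3.14e+00  2.00e-03 -4.00e-03] w 0.0938 t 1.3
[-0.001  0.002 -0.004] [ 7.74 -6.24 -3.9 ]
[[-0.004  0.97   0.245  0.454]
 [-1.    -0.003 -0.002 -0.332]
 [-0.001 -0.245  0.97   0.56 ]
 [ 0.     0.     0.     1.   ]] 296.47686450166793
```

View pics/w1.png

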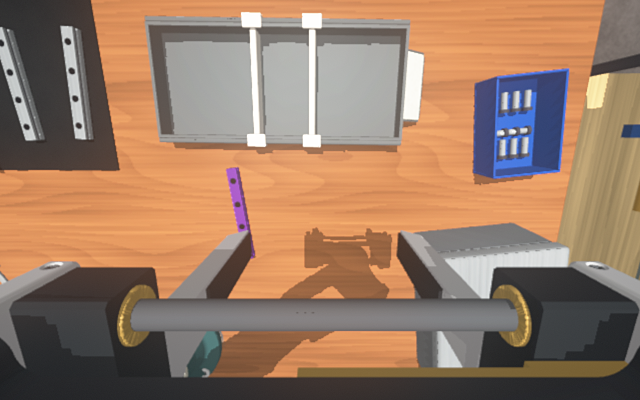

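The wrist view shows the whole tote, with dividers at columns 256 (div2) and 312 (div1) and the label at (412,90). I'll fit it from its depth.

Run:
```python
from h import *
z=np.load('/tmp/w1.npz');P=z['P'];im=z['im']
reg=np.zeros((400,640),bool);reg[8:152,135:415]=1
Z=P[...,2]
wh=im.min(-1)>185
rim=reg&(Z>.035)&(Z<.05)&~wh
p=P[rim][:,:2]*1000
r=cv2.minAreaRect(p.astype(np.float32));print('rim',len(p),r, np.nanmedian(Z[rim]))
for c0,c1 in((240,272),(297,325)):
    m=reg&wh&(Z>.035);m[:,:c0]=0;m[:,c1:]=0;m[:30]=0;m[130:]=0
    q=P[m][:,:2]*1000;l=cv2.fitLine(q.astype(np.float32),cv2.DIST_HUBER,0,.01,.01).ravel();print('div',len(q),l.round(3),np.median(P[m][:,2]))
# long walls: fit lines of rim points
for s in (1,-1):
    q=p[(s*(p[:,0]-527)>70)&(abs(p[:,1]+265)<180)];print('long',cv2.fitLine(q.astype(np.float32),cv2.DIST_HUBER,0,.01,.01).ravel().round(3),len(q),q.min(0),q.max(0))
for s in (1,-1):
    q=p[(s*(p[:,1]+265)>190)&(abs(p[:,0]-527)<70)];print('short',np.median(q,0),len(q),q.min(0),q.max(0))
```

```text
rim 5183 ((530.9586791992188, -259.14630126953125), (417.5821838378906, 198.6680908203125), 88.87403106689453) 0.043102218611744236
div 640 [ 1.00000e+00 -1.80000e-02  5.34849e+02 -2.19064e+02] 0.04300855891224181
div 598 [ 1.00000e+00 -6.00000e-03  5.35607e+02 -3.11992e+02] 0.04301871968113985
long [ 1.70000e-02  1.00000e+00  6.17557e+02 -2.64118e+02] 2112 [ 597.04095392 -444.96523915] [630.95156322 -85.24576558]
long [ 1.60000e-02  1.00000e+00  4.40247e+02 -2.65504e+02] 1361 [ 431.62352071 -444.53059774] [455.65693065 -85.18446841]
short [531.64773579 -55.02128651] 525 [457.86856295 -57.90880101] [596.61633891 -49.22204763]
short [ 531.95043556 -460.39761911] 387 [ 458.0413382  -468.96093188] [ 596.85390645 -457.51588853]
```

```bash
python3 -c "
from h import *
plan((.532,-.220,.10,-1),(.532,-.220,.022,-1))"
```

```text
at [ 0.3823 -0.3321  0.3813] [-3.14e+00  1.00e-03 -4.00e-03] w 0.0938 t 1.4
[-0.001  0.001  0.014] [ 14.97 -11.23  28.12]
[-0.001  0.001  0.014] [ 14.98 -11.22  35.92]
```

Emit:
move_arm:
  deltas: [0,0,0.013,15,-11.2,28,-0.3,0,0,0.013,15,-11.2,28,-0.3,0,0,0.013,15,-11.2,28,-0.3,0,0,0.013,15,-11.2,28,-0.3,0,0,0.013,15,-11.2,28,-0.3,0,0,0.013,15,-11.2,28,-0.3,0,0,0.013,15,-11.2,28,-0.3,0,0,0.013,15,-11.2,28,-0.3]

```text
time: 2.15
tool_pos: [0.5306, -0.217, 0.0953]
ee_rot: [-3.135, 0.011, -0.013]
wrist_force: [0.0, 1.2, -0.5]
width: 0.0607
finger_force: 0.0
```

```bash
python3 -c "
from h import *
plan((.532,-.220,.022,-1))"
```

```text
at [ 0.5306 -0.217   0.0953] [-3.135  0.011 -0.013] w 0.0607 t 2.1
[-0.006  0.011  0.004] [0.22 0.35 7.33]
```

Emit:
move_arm:
  deltas: [0,0,0,0,0.2,4,-0.3,0,0,0,0,0.2,7.2,-0.3,0,0,0,0,0.2,7.2,-0.3,0,0,0,0,0.2,7.2,1,0,0,0,0,0.2,7.2,1,0,0,0,0,0.2,7.2,1,0,0,0,0,0.2,7.2,1,0,0,0,0,0.2,7.2,1]

```text
time: 2.95
tool_pos: [0.5342, -0.2217, 0.0314]
ee_rot: [3.141, -0.002, -0.014]
wrist_force: [-0.3, -0.0, -0.3]
width: 0.0245
finger_force: 0.0
```

```bash
python3 -c "
from h import *
plan((.533,-.167,.022,-1))"
```

```text
at [ 0.5342 -0.2217  0.0314] [ 3.141e+00 -2.000e-03 -1.400e-02] w 0.0245 t 3.0
[ 0.001 -0.002  0.003] [-0.2  -5.47  0.94]
```

Emit:
move_arm:
  deltas: [0,0,0,0,0,0.8,1,0,0,0,0,0,0.8,1,0,0,0,0,0,0.8,1,0,0,0,0,0,0.8,1]

```text
time: 3.35
tool_pos: [0.5333, -0.22, 0.0211]
ee_rot: [-3.139, 0.001, -0.014]
wrist_force: [3.0, 3.8, -3.9]
width: 0.0099
finger_force: 30.0
```

```bash
python3 -c "
from h import *
plan((.533,-.168,.022,-1))"
```

```text
at [ 0.5333 -0.22    0.0211] [-3.139e+00  1.000e-03 -1.400e-02] w 0.0099 t 3.4
[-0.002  0.001  0.004] [-0.1  -5.2  -0.07]
```

Emit:
move_arm:
  deltas: [0,0,0,0,-1.3,0,1,0,0,0,0,-2.6,0,1,0,0,0,0,-3.9,0,1,0,0,0,0,-5.2,0,1,0,0,0,0,-5.2,0,1,0,0,0,0,-5.2,0,1,0,0,0,0,-5.2,0,1,0,0,0,0,-5.2,0,1]

```text
time: 4.15
tool_pos: [0.5341, -0.1687, 0.0212]
ee_rot: [-3.14, 0.001, -0.014]
wrist_force: [4.6, 3.4, -10.7]
width: 0.0099
finger_force: 30.0
```

Emit:
move_arm:
  deltas: [0,0,0,0,0,0,-0.3,0,0,0,0,0,0,-0.3,0,0,0,0,0,0,-0.3,0,0,0,0,0,-5,-0.3,0,0,0,0,9.2,-5,-0.3,0,0,0,0,9.2,-5,-0.3,0,0,0,0,9.2,-5,-0.3,0,0,0,0,9.2,-5,-0.3]

```text
time: 4.95
tool_pos: [0.5328, -0.2623, 0.0729]
ee_rot: [3.141, -0.0, -0.016]
wrist_force: [0.0, 0.2, 0.2]
width: 0.0609
finger_force: 0.0
```

```bash
python3 -c "
from h import *
plan((.532,-.313,.022,-1))"
```

```text
at [ 0.5328 -0.2623  0.0729] [ 3.141 -0.    -0.016] w 0.0609 t 5.0
[ 0.    -0.     0.001] [-0.    5.07  5.09]
```

Emit:
move_arm:
  deltas: [0,0,0,0,5.1,0,-0.3,0,0,0,0,5.1,0,-0.3,0,0,0,0,5.1,5,-0.3,0,0,0,0,5.1,5,-0.3,0,0,0,0,5.1,5,-0.3,0,0,0,0,5.1,5,1,0,0,0,0,5.1,5,1,0,0,0,0,5.1,5,1]

```text
time: 5.75
tool_pos: [0.5334, -0.3128, 0.0244]
ee_rot: [3.14, -0.003, -0.014]
wrist_force: [0.4, -1.0, 0.6]
width: 0.0404
finger_force: 0.0
```

Emit:
move_arm:
  deltas: [0,0,0,0,0,0,1,0,0,0,0,0,0,1,0,0,0,0,0,0,1]

```text
time: 6.05
tool_pos: [0.5323, -0.3124, 0.0224]
ee_rot: [3.141, -0.0, -0.014]
wrist_force: [-0.3, -1.4, -0.6]
width: 0.0166
finger_force: 0.0
```

Emit:
move_arm:
  deltas: [0,0,0,0,-1.3,0,1,0,0,0,0,-2.6,0,1,0,0,0,0,-3.9,0,1,0,0,0,0,-5.2,0,1,0,0,0,0,-5.2,0,1,0,0,0,0,-5.2,0,1,0,0,0,0,-5.2,0,1,0,0,0,0,-5.2,0,1]

```text
time: 6.85
tool_pos: [0.5331, -0.2595, 0.0224]
ee_rot: [-3.14, 0.0, -0.014]
wrist_force: [-0.9, 3.7, 2.7]
width: 0.01
finger_force: 30.0
```

Emit:
move_arm:
  deltas: [0,0,0,0,0,0,-0.3,0,0,0,0,0,0,-1,0,0,0,0,0,0,-1,0,0,0,0,0,-5,-1,0,0,0,-13,-4,-36,-1,0,0,0,-13,-4,-36,-1,0,0,0,-13,-4,-36,-1,0,0,0,-13,-4,-36,-1]

```text
time: 7.65
tool_pos: [0.4555, -0.2357, 0.2572]
ee_rot: [3.141, -0.0, -0.015]
wrist_force: [0.6, -0.7, -0.2]
width: 0.0706
finger_force: 0.0
```

```bash
python3 -c "
from h import *
plan((.40,.26,.38,0))"
```

```text
at [ 0.4555 -0.2357  0.2572] [ 3.141 -0.    -0.015] w 0.0706 t 7.7
[ 0.001 -0.    -0.015] [ -6.28 -49.47 -12.33]
```

Emit:
move_arm:
  deltas: [0,0,-0.015,-6.3,-49.5,-12,-1,0,0,-0.015,-6.3,-49.5,-12,-1,0,0,-0.015,-6.3,-49.5,-12,-1,0,0,-0.015,-6.3,-49.5,-12,-1,0,0,-0.015,-6.3,-49.5,-12,-1,0,0,-0.015,-6.3,-49.5,-12,-1,0,0,-0.015,-6.3,-49.5,-12,-1,0,0,-0.015,-6.3,-49.5,-12,-1]

```text
time: 8.45
tool_pos: [0.4126, 0.1523, 0.3496]
ee_rot: [3.141, -0.001, -0.0]
wrist_force: [0.1, 0.3, 0.3]
width: 0.0942
finger_force: 0.0
```

```bash
python3 -c "
from h import *
plan((.40,.26,.38,0))"
```

```text
at [0.4126 0.1523 0.3496] [ 3.141e+00 -1.000e-03 -0.000e+00] w 0.0942 t 8.4
[ 0.    -0.001 -0.   ] [ -1.25 -10.77  -3.05]
```

Emit:
move_arm:
  deltas: [0,0,0,-1.2,-10.8,-3,-1,0,0,0,-1.2,-10.8,-3,-1,0,0,0,-1.2,-10.8,-3,-1,0,0,0,-1.2,-10.8,-3,-1,0,0,0,-1.2,-10.8,-3,-1,0,0,0,-1.2,-10.8,-3,-1,0,0,0,-1.2,-10.8,-3,-1]

```text
time: 9.15
tool_pos: [0.4012, 0.2573, 0.3786]
ee_rot: [3.141, 0.0, -0.002]
wrist_force: [-0.1, 0.2, -0.7]
width: 0.0941
finger_force: 0.0
```

```bash
cat > seg.py <<'E'
from h import *
def parts(P,Z0=.010,mn=60,im=None):
    lo,hi=np.array([.38,.03]),np.array([.70,.46])
    reg=np.all((P[...,:2]>lo)&(P[...,:2]<hi),-1)&(P[...,2]>Z0)&(P[...,2]<.12)
    n,l,st,c=cv2.connectedComponentsWithStats(reg.astype(np.uint8),connectivity=4)
    for i in range(1,n):
        if st[i,4]<mn: continue
        p=P[l==i]*1000;r=cv2.minAreaRect(p[:,:2].astype(np.float32))
        zt=np.percentile(p[:,2],95);t=p[p[:,2]>zt-8]
        rt=cv2.minAreaRect(t[:,:2].astype(np.float32))
        print(c[i].round(),st[i,4],'ALL',np.round(r[0],1),np.round(r[1]),round(r[2],1),'z',zt.round(),'TOP',len(t),np.round(rt[0],1),np.round(rt[1]),round(rt[2],1))
        low=p[p[:,2]<25]
        if zt>50 and len(low)>20:
            rl=cv2.minAreaRect(low[:,:2].astype(np.float32));print('     FOOT',np.round(rl[0],1),np.round(rl[1]),round(rl[2],1))
E
python3 - <<'E'
from seg import *
s,P,M,f=snap('wrist');save('w2',s['image'],1);plan((.40,.26,.38,0))
np.savez('/tmp/w2',P=P,im=s['image']);parts(P)
E
```

```text
at [0.4012 0.2575 0.3787] [ 3.141e+00  0.000e+00 -2.000e-03] w 0.0945 t 9.2
[ 0.     0.    -0.002] [-0.12 -0.25 -0.13]
[218.  22.] 1176 ALL [639.3 422.8] [61. 35.] 27.4 z 53.0 TOP 905 [639.8 423.1] [60. 35.] 27.5
     FOOT [637.7 408.5] [24. 60.] 86.8
[307.  32.] 930 ALL [627.8 291.8] [60. 45.] 74.8 z 83.0 TOP 215 [621.2 267.2] [ 8. 45.] 75.4
     FOOT [627.8 292. ] [60. 45.] 74.8
[418.  92.] 1380 ALL [532.3  95.9] [ 20. 179.] 85.7 z 22.0 TOP 1312 [532.3  95.7] [ 20. 179.] 85.7
[359.  93.] 1296 ALL [530.8 197.4] [179.  20.] 3.8 z 22.0 TOP 1262 [530.8 197.1] [179.  19.] 3.9
[237.  83.] 848 ALL [554.9 408.2] [60. 45.] 57.5 z 83.0 TOP 208 [541.1 386.7] [ 9. 45.] 57.4
     FOOT [554.8 408.4] [60. 44.] 57.1
[294.  93.] 1240 ALL [535.3 309. ] [36. 90.] 19.4 z 62.0 TOP 447 [535.3 308.9] [28. 39.] 18.7
     FOOT [535.3 309. ] [36. 90.] 19.4
[244. 138.] 1046 ALL [460.9 401.3] [92. 36.] 83.8 z 62.0 TOP 396 [460.9 400.4] [38. 28.] 83.8
     FOOT [460.9 401.3] [92. 36.] 83.8
[300. 155.] 670 ALL [439.8 297.5] [45. 60.] 73.1 z 83.0 TOP 154 [415.  305.1] [45.  8.] 73.0
     FOOT [442.8 296.2] [44. 53.] 73.0
```

View pics/w2.png

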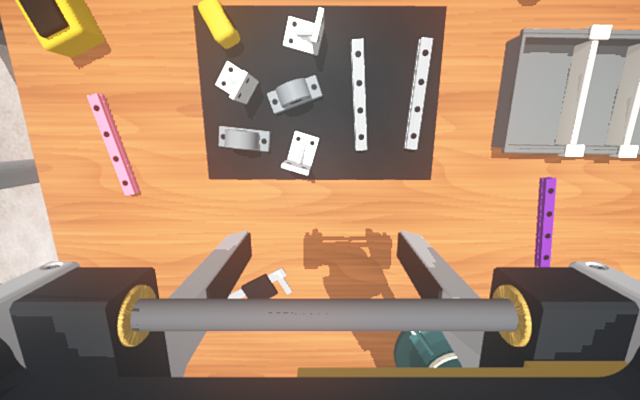

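The wrist view shows all seven parts clearly: brackets at (307,32), (237,83) and (300,155), blocks at (294,93) and (244,138), rails at (359,93) and (418,92). The poses are accurate. I'll start with the block at (244,138).

```bash
cat >> h.py <<'E'
def chain(*T):
    "each target as delta from the one before (first from measured pose)"
    o=robot.get_obs();r=R.from_euler('xyz',o['ee_rot']);p=np.array(o['tool_pos'])
    print('at',p.round(4),np.array(o['ee_rot']).round(3),'w',round(o['width'],4),'f',round(o['finger_force'],1),'t',round(o['time'],1))
    for x,y,z,a in T:
        g=R.from_euler('xyz',[np.pi,0,np.radians(a)]);q=np.array([x,y,z])
        print((r.inv()*g).as_rotvec().round(3),(r.inv().apply(q-p)*100).round(2),'rows',round(max(np.linalg.norm(q-p)/.048,(r.inv()*g).magnitude()/.148),1))
        r,p=g,q
E
python3 -c "
from h import *
chain((.431,.33,.26,42),(.461,.401,.13,83.8),(.461,.401,.030,83.8))"
```

```text
at [0.4012 0.2575 0.3787] [ 3.141e+00  0.000e+00 -2.000e-03] w 0.0945 f 0.0 t 9.2
[ 0.     0.    -0.735] [ 2.97 -7.27 11.86] rows 5.0
[ 0.    0.   -0.73] [ 6.98 -3.27 13.  ] rows 4.9
[0. 0. 0.] [ 0. -0. 10.] rows 2.1
```

Emit:
move_arm:
  deltas: [0,0,-0.735,3,-7.3,11.9,-0.2,0,0,-0.735,3,-7.3,11.9,-0.2,0,0,-0.735,3,-7.3,11.9,-0.2,0,0,-0.735,3,-7.3,11.9,-0.2,0,0,-0.735,3,-7.3,11.9,-0.2,0,0,-0.735,3,-7.3,11.9,-0.2]

```text
time: 9.8
tool_pos: [0.431, 0.3311, 0.2592]
ee_rot: [-3.142, 0.001, 0.734]
wrist_force: [0.3, 0.2, 0.6]
width: 0.0567
finger_force: 0.0
```

Emit:
move_arm:
  deltas: [0,0,-0.73,7,-3.3,13,-0.2,0,0,-0.73,7,-3.3,13,-0.2,0,0,-0.73,7,-3.3,13,-0.2,0,0,-0.73,7,-3.3,13,-0.2,0,0,-0.73,7,-3.3,13,-0.2,0,0,-0.73,7,-3.3,13,-0.2,0,0,-0.73,7,-3.3,13,-0.2,0,0,-0.73,7,-3.3,13,-0.2]

```text
time: 10.6
tool_pos: [0.461, 0.4031, 0.1308]
ee_rot: [3.14, -0.001, 1.462]
wrist_force: [-0.0, 0.3, -0.6]
width: 0.0563
finger_force: 0.0
```

```bash
python3 -c "
from h import *
chain((.461,.401,.13,83.8),(.461,.401,.030,83.8))"
```

```text
at [0.461  0.4031 0.1308] [ 3.140e+00 -1.000e-03  1.462e+00] w 0.0563 f 0.0 t 10.6
[ 0.001 -0.001 -0.   ] [-0.21  0.02  0.08] rows 0.0
[0. 0. 0.] [ 0. -0. 10.] rows 2.1
```

Emit:
move_arm:
  deltas: [0,0,0,-0.2,0,5,-0.2,0,0,0,-0.2,0,10,-0.2,0,0,0,-0.2,0,10,-0.2,0,0,0,-0.2,0,10,-0.2,0,0,0,-0.2,0,10,1,0,0,0,-0.2,0,10,1,0,0,0,-0.2,0,10,1,0,0,0,-0.2,0,10,1]

```text
time: 11.4
tool_pos: [0.4604, 0.4021, 0.0317]
ee_rot: [3.141, -0.002, 1.466]
wrist_force: [-4.2, 0.7, 4.7]
width: 0.0281
finger_force: 8.1
```

Emit:
move_arm:
  deltas: [0,0,0,0,0,0,1,0,0,0,0,0,0,1,0,0,0,0,0,-4,1,0,0,0,0,0,-8,1,0,0,0,0,0,-12,1,0,0,0,0,0,-16,1,0,0,0,0,0,-16,1]

```text
time: 12.1
tool_pos: [0.463, 0.403, 0.1965]
ee_rot: [3.132, -0.008, 1.466]
wrist_force: [0.1, 0.4, -3.4]
width: 0.0278
finger_force: 30.0
```

Run:
```python
from h import *
chain((.491,.15,.22,89.05),(.491,-.11,.18,89.05))
P=np.load('/tmp/w2.npz')['P']
m=(P[...,2]>.038)&(P[...,2]<.048)&(abs(P[...,0]-.527)<.06)&(P[...,1]<-.03)&(P[...,1]>-.08)
print('far w2',m.sum(),np.percentile(P[m][:,1],[1,5,50,95,99]).round(4))
s,P,M,f=snap('top');np.savez('/tmp/top2',P=P,im=s['image'])
m=(P[...,2]>.036)&(P[...,2]<.05)&(abs(P[...,0]-.527)<.06)&(P[...,1]<-.03)&(P[...,1]>-.52)
h,e=np.histogram(P[m][:,1],np.arange(-.52,-.03,.004));print([(round(e[i],3),h[i]) for i in range(len(h)) if h[i]>5])
```

```text
at [0.463  0.403  0.1965] [ 3.132 -0.008  1.466] w 0.0278 f 30.0 t 12.1
[ 0.01  -0.008 -0.089] [-24.85   5.46  -2.5 ] rows 5.3
[0. 0. 0.] [-26.     0.43   4.  ] rows 5.5
far w2 394 [-0.0566 -0.0557 -0.052  -0.0499 -0.0492]
[(np.float64(-0.476), np.int64(11)), (np.float64(-0.472), np.int64(24)), (np.float64(-0.468), np.int64(35)), (np.float64(-0.464), np.int64(49)), (np.float64(-0.268), np.int64(38)), (np.float64(-0.264), np.int64(48)), (np.float64(-0.26), np.int64(57)), (np.float64(-0.176), np.int64(49)), (np.float64(-0.172), np.int64(65)), (np.float64(-0.168), np.int64(27)), (np.float64(-0.06), np.int64(56)), (np.float64(-0.056), np.int64(18))]
```

Emit:
move_arm:
  deltas: [0,0,-0.089,-24.8,5.5,-2.5,1,0,0,-0.089,-24.8,5.5,-2.5,1,0,0,-0.089,-24.8,5.5,-2.5,1,0,0,-0.089,-24.8,5.5,-2.5,1,0,0,-0.089,-24.8,5.5,-2.5,1,0,0,-0.089,-24.8,5.5,-2.5,1]

```text
time: 12.75
tool_pos: [0.4883, 0.143, 0.2112]
ee_rot: [-3.136, 0.005, 1.547]
wrist_force: [-0.2, 1.6, -5.0]
width: 0.0278
finger_force: 30.0
```

Emit:
move_arm:
  deltas: [0,0,0,-26,0.4,4,1,0,0,0,-26,0.4,4,1,0,0,0,-26,0.4,4,1,0,0,0,-26,0.4,4,1,0,0,0,-26,0.4,4,1,0,0,0,-26,0.4,4,1,0,0,0,-26,0.4,4,1,0,0,0,-26,0.4,4,1]

```text
time: 13.55
tool_pos: [0.4881, -0.1098, 0.1727]
ee_rot: [-3.138, -0.003, 1.555]
wrist_force: [0.1, 0.3, -4.1]
width: 0.028
finger_force: 30.0
```

Run:
```python
from h import *
chain((.491,-.111,.07,89.05),(.491,-.111,.034,89.05),(.491,-.111,.16,89.05),(.50,.13,.25,95),(.535,.309,.14,109.4))
```

```text
at [ 0.4881 -0.1098  0.1727] [-3.138e+00 -3.000e-03  1.555e+00] w 0.028 f 30.0 t 13.6
[-0.004 -0.003  0.001] [-0.15  0.33 10.26] rows 2.1
[0. 0. 0.] [-0.  -0.   3.6] rows 0.8
[0. 0. 0.] [  0.    0.  -12.6] rows 2.6
[ 0.     0.    -0.104] [24.11  0.5  -9.  ] rows 5.4
[-0.     0.    -0.251] [17.53  5.05 11.  ] rows 4.4
```

Emit:
move_arm:
  deltas: [0,0,0,-0.1,0.3,5,1,0,0,0,-0.1,0.3,10,1,0,0,0,-0.1,0.3,10.2,1,0,0,0,-0.1,0.3,12,1,0,0,0,-0.1,0.3,13.5,1,0,0,0,-0.1,0.3,13.8,1,0,0,0,-0.1,0.3,13.8,1]

```text
time: 14.25
tool_pos: [0.4929, -0.1114, 0.0384]
ee_rot: [3.14, 0.0, 1.556]
wrist_force: [-0.1, -0.1, -4.6]
width: 0.0279
finger_force: 30.0
```

Emit:
move_arm:
  deltas: [0,0,0,0,0,0,0.1,0,0,0,0,0,0,0.1,0,0,0,0,0,0,0.1,0,0,0,0,0,-5,0.1,0,0,0,0,0,-12.6,0.1,0,0,0,0,0,-12.6,0.1,0,0,0,0,0,-12.6,-0.1]

```text
time: 14.95
tool_pos: [0.4952, -0.1134, 0.1697]
ee_rot: [3.129, 0.004, 1.555]
wrist_force: [0.5, 0.6, -0.6]
width: 0.0473
finger_force: 0.0
```

Emit:
move_arm:
  deltas: [0,0,-0.104,24.1,0.5,-9,-0.2,0,0,-0.104,24.1,0.5,-9,-0.2,0,0,-0.104,24.1,0.5,-9,-0.2,0,0,-0.104,24.1,0.5,-9,-0.2,0,0,-0.104,24.1,0.5,-9,-0.2,0,0,-0.104,24.1,0.5,-9,-0.2]

```text
time: 15.55
tool_pos: [0.5009, 0.1332, 0.2543]
ee_rot: [3.139, -0.002, 1.665]
wrist_force: [-0.8, -0.2, 0.4]
width: 0.0565
finger_force: 0.0
```

Emit:
move_arm:
  deltas: [0,0,-0.25,17.5,5,11,-0.2,0,0,-0.25,17.5,5,11,-0.2,0,0,-0.25,17.5,5,11,-0.2,0,0,-0.25,17.5,5,11,-0.2,0,0,-0.25,17.5,5,11,-0.2,0,0,-0.25,17.5,5,11,-0.2,0,0,-0.25,17.5,5,11,-0.2]

```text
time: 16.25
tool_pos: [0.5355, 0.306, 0.1432]
ee_rot: [-3.141, 0.001, 1.908]
wrist_force: [0.0, -0.3, -0.1]
width: 0.0563
finger_force: 0.0
```

Run:
```python
from h import *
chain((.535,.309,.03,109.4),(.535,.309,.19,109.4),(.57,.10,.22,89.05),(.571,-.111,.18,89.05))
s,P,M,f=snap('top')
m=(P[...,2]>.05)&(abs(P[...,0]-.527)<.08)&(P[...,1]<-.03)&(P[...,1]>-.2)
p=P[m];print(len(p),p.mean(0),p[:,2].max(),cv2.minAreaRect((p[:,:2]*1000).astype(np.float32)))
```

```text
at [0.5355 0.306  0.1432] [-3.141e+00  1.000e-03  1.908e+00] w 0.0563 f 0.0 t 16.2
[-0.     0.001 -0.002] [ 0.31  0.05 11.32] rows 2.4
[0. 0. 0.] [  0.   0. -16.] rows 3.3
[ 0.    -0.     0.355] [-20.88  -3.64  -3.  ] rows 4.5
[0. 0. 0.] [-21.1    0.45   4.  ] rows 4.5
157 [ 0.49178109 -0.11518229  0.06057856] 0.07024728056194118 ((511.6698913574219, -115.8478012084961), (139.8029022216797, 121.64552307128906), 5.06328821182251)
```

Emit:
move_arm:
  deltas: [0,0,0,0.3,0,5,-0.2,0,0,0,0.3,0,10,-0.2,0,0,0,0.3,0,11.3,-0.2,0,0,0,0.3,0,11.3,-0.2,0,0,0,0.3,0,11.3,-0.2,0,0,0,0.3,0,11.3,1,0,0,0,0.3,0,11.3,1,0,0,0,0.3,0,11.3,1]

```text
time: 17.1
tool_pos: [0.5352, 0.3107, 0.0318]
ee_rot: [3.138, -0.0, 1.909]
wrist_force: [-0.5, 0.7, -0.6]
width: 0.0357
finger_force: 0.0
```

Emit:
move_arm:
  deltas: [0,0,0,0,0,0,1,0,0,0,0,0,0,1,0,0,0,0,0,0,1,0,0,0,0,0,-4,1,0,0,0,0,0,-10,1,0,0,0,0,0,-16,1,0,0,0,0,0,-16,1,0,0,0,0,0,-16,1]

```text
time: 17.9
tool_pos: [0.536, 0.3112, 0.1934]
ee_rot: [3.134, -0.001, 1.909]
wrist_force: [0.5, -0.1, -5.1]
width: 0.0281
finger_force: 30.0
```

Run:
```python
from h import *
chain((.57,.10,.22,89.05),(.571,-.111,.18,89.05))
```

```text
at [0.536  0.3112 0.1934] [ 3.134e+00 -1.000e-03  1.909e+00] w 0.0281 f 30.0 t 17.9
[ 0.007 -0.002  0.355] [-21.05  -3.78  -2.7 ] rows 4.5
[0. 0. 0.] [-21.1    0.45   4.  ] rows 4.5
```

Emit:
move_arm:
  deltas: [0,0,0.355,-21,-3.8,-2.7,1,0,0,0.355,-21,-3.8,-2.7,1,0,0,0.355,-21,-3.8,-2.7,1,0,0,0.355,-21,-3.8,-2.7,1,0,0,0.355,-21,-3.8,-2.7,1,0,0,0.355,-21,-3.8,-2.7,1]

```text
time: 18.5
tool_pos: [0.5673, 0.0969, 0.2133]
ee_rot: [-3.136, 0.001, 1.549]
wrist_force: [-0.3, 0.6, -4.9]
width: 0.0277
finger_force: 30.0
```

Emit:
move_arm:
  deltas: [0,0,0,-21.1,0.5,4,1,0,0,0,-21.1,0.5,4,1,0,0,0,-21.1,0.5,4,1,0,0,0,-21.1,0.5,4,1,0,0,0,-21.1,0.5,4,1,0,0,0,-21.1,0.5,4,1,0,0,0,-21.1,0.5,4,1,0,0,0,-21.1,0.5,4,1]

```text
time: 19.3
tool_pos: [0.5696, -0.1091, 0.1767]
ee_rot: [-3.141, -0.001, 1.557]
wrist_force: [-0.7, 0.9, -5.2]
width: 0.0274
finger_force: 30.0
```

Run:
```python
from h import *
chain((.571,-.11,.034,89.05),(.571,-.111,.20,89.05),(.59,.08,.23,127),(.621,.267,.17,165))
```

```text
at [ 0.5696 -0.1091  0.1767] [-3.141e+00 -1.000e-03  1.557e+00] w 0.0274 f 30.0 t 19.3
[-0.    -0.001  0.003] [-0.11  0.14 14.27] rows 3.0
[0. 0. 0.] [ -0.1   0.  -16.6] rows 3.5
[ 0.     0.    -0.662] [19.13  1.58 -3.  ] rows 4.5
[ 0.     0.    -0.663] [13.07 13.73  6.  ] rows 4.5
```

Emit:
move_arm:
  deltas: [0,0,0,-0.1,0.1,5,1,0,0,0,-0.1,0.1,10,1,0,0,0,-0.1,0.1,12,1,0,0,0,-0.1,0.1,13.5,1,0,0,0,-0.1,0.1,14.2,1,0,0,0,-0.1,0.1,14.2,1,0,0,0,-0.1,0.1,14.2,1,0,0,0,-0.1,0.1,14.2,0.1]

```text
time: 20.1
tool_pos: [0.5727, -0.1131, 0.0382]
ee_rot: [3.136, 0.002, 1.554]
wrist_force: [0.2, 0.1, 0.3]
width: 0.0327
finger_force: 0.0
```

Emit:
move_arm:
  deltas: [0,0,0,0,0,0,0.1,0,0,0,0,0,0,0.1,0,0,0,0,0,0,0.1,0,0,0,0,0,-5,0.1,0,0,0,0,0,-16.6,0.1,0,0,0,0,0,-16.6,0.1,0,0,0,0,0,-16.6,0.1,0,0,0,0,0,-16.6,0.1]

```text
time: 20.9
tool_pos: [0.5724, -0.1132, 0.2061]
ee_rot: [3.132, 0.003, 1.554]
wrist_force: [0.9, 0.3, -0.3]
width: 0.0421
finger_force: 0.0
```

Emit:
move_arm:
  deltas: [0,0,-0.662,19.1,1.6,-3,0.1,0,0,-0.662,19.1,1.6,-3,0.1,0,0,-0.662,19.1,1.6,-3,0.1,0,0,-0.662,19.1,1.6,-3,0.1,0,0,-0.662,19.1,1.6,-3,0.1,0,0,-0.662,19.1,1.6,-3,0.1]

```text
time: 21.5
tool_pos: [0.5888, 0.0796, 0.2285]
ee_rot: [-3.138, -0.002, 2.218]
wrist_force: [-0.1, -0.5, 0.3]
width: 0.0417
finger_force: 0.0
```

Emit:
move_arm:
  deltas: [0,0,-0.663,13.1,13.7,6,0.1,0,0,-0.663,13.1,13.7,6,0.1,0,0,-0.663,13.1,13.7,6,0.1,0,0,-0.663,13.1,13.7,6,0.1,0,0,-0.663,13.1,13.7,6,0.1,0,0,-0.663,13.1,13.7,6,0.1,0,0,-0.663,13.1,13.7,6,0.1,0,0,-0.663,13.1,13.7,6,0.1]

```text
time: 22.3
tool_pos: [0.6207, 0.2636, 0.1712]
ee_rot: [-3.142, 0.001, 2.875]
wrist_force: [-0.1, -0.5, 0.3]
width: 0.0425
finger_force: 0.0
```

Run:
```python
from h import *
chain((.6215,.268,.051,165),(.6215,.268,.20,165),(.60,.02,.21,172),(.583,-.24,.20,179.05))
```

```text
at [0.6207 0.2636 0.1712] [-3.142e+00  1.000e-03  2.875e+00] w 0.0425 f 0.0 t 22.3
[-0.     0.001 -0.005] [ 0.05  0.44 12.02] rows 2.5
[0. 0. 0.] [  0.    0.  -14.9] rows 3.1
[ 0.     0.    -0.122] [ -4.34 -24.51  -1.  ] rows 5.2
[-0.     0.    -0.123] [ -1.94 -25.98   1.  ] rows 5.4
```

Emit:
move_arm:
  deltas: [0,0,0,0,0.2,5,0.1,0,0,0,0,0.2,9,0.1,0,0,0,0,0.2,12,0.1,0,0,0,0,0.2,12,0.1,0,0,0,0,0.2,12,0.1,0,0,0,0,0.2,12,1,0,0,0,0,0.2,12,1,0,0,0,0,0.2,12,1]

```text
time: 23.1
tool_pos: [0.6221, 0.2675, 0.0534]
ee_rot: [3.139, 0.003, 2.879]
wrist_force: [-0.1, 0.2, 0.2]
width: 0.0218
finger_force: 0.0
```

Emit:
move_arm:
  deltas: [0,0,0,0,0,0,1,0,0,0,0,0,0,1,0,0,0,0,0,0,1,0,0,0,0,0,-4,1,0,0,0,0,0,-10,1,0,0,0,0,0,-15,1,0,0,0,0,0,-15,1,0,0,0,0,0,-15,1]

```text
time: 23.9
tool_pos: [0.6219, 0.2676, 0.2036]
ee_rot: [3.139, 0.005, 2.879]
wrist_force: [-0.4, -0.8, -3.5]
width: 0.0077
finger_force: 30.0
```

Run:
```python
from h import *
chain((.60,.02,.21,172),(.583,-.24,.20,179.05))
```

```text
at [0.6219 0.2676 0.2036] [3.139 0.005 2.879] w 0.0077 f 30.0 t 23.9
[ 0.003  0.005 -0.123] [ -4.31 -24.48  -0.69] rows 5.2
[-0.     0.    -0.123] [ -1.94 -25.98   1.  ] rows 5.4
```

Emit:
move_arm:
  deltas: [0,0,-0.123,-4.3,-24.5,-0.7,1,0,0,-0.123,-4.3,-24.5,-0.7,1,0,0,-0.123,-4.3,-24.5,-0.7,1,0,0,-0.123,-4.3,-24.5,-0.7,1,0,0,-0.123,-4.3,-24.5,-0.7,1,0,0,-0.123,-4.3,-24.5,-0.7,1]

```text
time: 24.5
tool_pos: [0.5967, 0.0131, 0.2037]
ee_rot: [-3.138, -0.007, 2.994]
wrist_force: [0.1, -0.1, -1.7]
width: 0.0074
finger_force: 30.0
```

Emit:
move_arm:
  deltas: [0,0,-0.123,-1.9,-26,1,1,0,0,-0.123,-1.9,-26,1,1,0,0,-0.123,-1.9,-26,1,1,0,0,-0.123,-1.9,-26,1,1,0,0,-0.123,-1.9,-26,1,1,0,0,-0.123,-1.9,-26,1,1,0,0,-0.123,-1.9,-26,1,1,0,0,-0.123,-1.9,-26,1,1]

```text
time: 25.3
tool_pos: [0.5809, -0.239, 0.1956]
ee_rot: [3.139, -0.003, 3.126]
wrist_force: [0.5, 0.2, -1.4]
width: 0.0079
finger_force: 30.0
```

Run:
```python
from h import *
chain((.5815,-.240,.0555,179.05),(.5815,-.24,.20,179.05),(.57,.05,.22,163),(.541,.25,.2,150),(.541,.387,.17,147.3))
```

```text
at [ 0.5809 -0.239   0.1956] [ 3.139e+00 -3.000e-03  3.126e+00] w 0.0079 f 30.0 t 25.3
[ 0.003 -0.003  0.001] [-0.1  -0.14 14.01] rows 2.9
[0. 0. 0.] [  0.     0.   -14.45] rows 3.0
[ 0.   -0.    0.28] [ 1.63 28.98 -2.  ] rows 6.1
[ 0.    -0.     0.227] [ 8.62 18.28  2.  ] rows 4.2
[ 0.    -0.     0.047] [ 6.85 11.86  3.  ] rows 2.9
```

Emit:
move_arm:
  deltas: [0,0,0,-0.1,-0.1,5,1,0,0,0,-0.1,-0.1,9,1,0,0,0,-0.1,-0.1,12,1,0,0,0,-0.1,-0.1,13.3,1,0,0,0,-0.1,-0.1,14,1,0,0,0,-0.1,-0.1,14,1,0,0,0,-0.1,-0.1,14,1,0,0,0,-0.1,-0.1,14,1]

```text
time: 26.1
tool_pos: [0.5837, -0.2423, 0.0604]
ee_rot: [-3.14, 0.004, 3.125]
wrist_force: [-0.3, -0.0, -2.2]
width: 0.0076
finger_force: 30.0
```

Emit:
move_arm:
  deltas: [0,0,0,0,0,0,0.4,0,0,0,0,0,0,0.4,0,0,0,0,0,0,0.4,0,0,0,0,0,-5,0.4,0,0,0,0,0,-14.5,0.4,0,0,0,0,0,-14.5,0.1,0,0,0,0,0,-14.5,0.1,0,0,0,0,0,-14.5,0.1]

```text
time: 26.9
tool_pos: [0.583, -0.2422, 0.2052]
ee_rot: [-3.14, 0.004, 3.125]
wrist_force: [0.7, -0.5, -0.3]
width: 0.0422
finger_force: 0.0
```

Emit:
move_arm:
  deltas: [0,0,0.28,1.6,29,-2,0.1,0,0,0.28,1.6,29,-2,0.1,0,0,0.28,1.6,29,-2,0.1,0,0,0.28,1.6,29,-2,0.1,0,0,0.28,1.6,29,-2,0.1,0,0,0.28,1.6,29,-2,0.1,0,0,0.28,1.6,29,-2,0.1]

```text
time: 27.6
tool_pos: [0.5697, 0.0535, 0.2208]
ee_rot: [3.141, -0.004, 2.852]
wrist_force: [-0.8, -0.0, -1.1]
width: 0.0421
finger_force: 0.0
```

Emit:
move_arm:
  deltas: [0,0,0.227,8.6,18.3,2,0.1,0,0,0.227,8.6,18.3,2,0.1,0,0,0.227,8.6,18.3,2,0.1,0,0,0.227,8.6,18.3,2,0.1,0,0,0.227,8.6,18.3,2,0.1,0,0,0.227,8.6,18.3,2,0.1]

```text
time: 28.2
tool_pos: [0.5415, 0.2488, 0.2003]
ee_rot: [-3.138, -0.002, 2.62]
wrist_force: [-0.4, -0.4, 0.7]
width: 0.0422
finger_force: 0.0
```

Emit:
move_arm:
  deltas: [0,0,0.047,6.9,11.9,3,0.1,0,0,0.047,6.9,11.9,3,0.1,0,0,0.047,6.9,11.9,3,0.1,0,0,0.047,6.9,11.9,3,0.1,0,0,0.047,6.9,11.9,3,0.1,0,0,0.047,6.9,11.9,3,0.1]

```text
time: 28.8
tool_pos: [0.5433, 0.3837, 0.1731]
ee_rot: [-3.141, 0.001, 2.568]
wrist_force: [0.7, -1.0, 0.4]
width: 0.0422
finger_force: 0.0
```

Run:
```python
from h import *
chain((.541,.387,.051,147.3))
s,P,M,f=snap('top');save('t3',s['image'][140:250,185:515],2.4)
```

```text
at [0.5433 0.3837 0.1731] [-3.141e+00  1.000e-03  2.568e+00] w 0.0422 f 0.0 t 28.8
[-0.001  0.001 -0.003] [ 0.38  0.16 12.21] rows 2.5
```

View pics/t3.png

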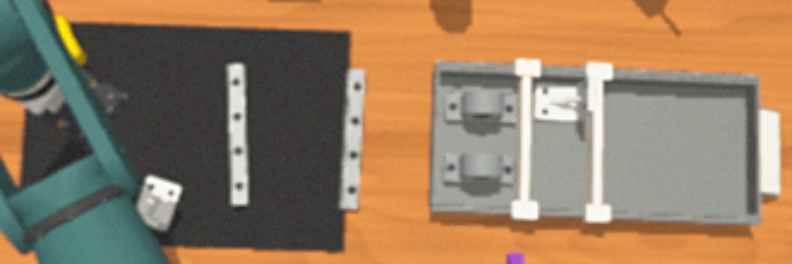

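The top view shows both blocks in the far bay at (480,107) and (480,170), and the first bracket in the middle bay at (560,103). The right-hand rail has been knocked to about (352,140), so I'll measure it again before gripping it. Next is the second bracket.

Emit:
move_arm:
  deltas: [0,0,0,0.2,0.1,5,0.1,0,0,0,0.2,0.1,9,0.1,0,0,0,0.2,0.1,12.2,0.1,0,0,0,0.2,0.1,12.2,0.1,0,0,0,0.2,0.1,12.2,0.1,0,0,0,0.2,0.1,12.2,1,0,0,0,0.2,0.1,12.2,1,0,0,0,0.2,0.1,12.2,1]

```text
time: 29.65
tool_pos: [0.5422, 0.3887, 0.0534]
ee_rot: [3.138, 0.002, 2.571]
wrist_force: [-0.6, -0.4, -0.1]
width: 0.0215
finger_force: 0.0
```

Emit:
move_arm:
  deltas: [0,0,0,0,0,0,1,0,0,0,0,0,0,1,0,0,0,0,0,0,1,0,0,0,0,0,-4,1,0,0,0,0,0,-10,1,0,0,0,0,0,-15,1,0,0,0,0,0,-15,1,0,0,0,0,0,-15,1]

```text
time: 30.45
tool_pos: [0.542, 0.3889, 0.2032]
ee_rot: [3.137, 0.002, 2.571]
wrist_force: [0.2, -0.5, -2.3]
width: 0.0078
finger_force: 30.0
```

Run:
```python
from h import *
chain((.54,.20,.21,160),(.53,-.04,.21,172),(.5295,-.238,.20,179.05))
```

```text
at [0.542  0.3889 0.2032] [3.137e+00 2.000e-03 2.571e+00] w 0.0078 f 30.0 t 30.4
[ 0.004  0.003 -0.221] [-10.03 -16.    -0.73] rows 3.9
[-0.     0.    -0.209] [ -7.27 -22.89  -0.  ] rows 5.0
[-0.     0.    -0.123] [ -2.71 -19.61   1.  ] rows 4.1
```

Emit:
move_arm:
  deltas: [0,0,-0.221,-10,-16,-0.7,1,0,0,-0.221,-10,-16,-0.7,1,0,0,-0.221,-10,-16,-0.7,1,0,0,-0.221,-10,-16,-0.7,1,0,0,-0.221,-10,-16,-0.7,1]

```text
time: 30.95
tool_pos: [0.5374, 0.1944, 0.2037]
ee_rot: [-3.135, -0.005, 2.786]
wrist_force: [1.2, 0.5, -2.5]
width: 0.0079
finger_force: 30.0
```

Emit:
move_arm:
  deltas: [0,0,-0.209,-7.3,-22.9,0,1,0,0,-0.209,-7.3,-22.9,0,1,0,0,-0.209,-7.3,-22.9,0,1,0,0,-0.209,-7.3,-22.9,0,1,0,0,-0.209,-7.3,-22.9,0,1,0,0,-0.209,-7.3,-22.9,0,1]

```text
time: 31.55
tool_pos: [0.5273, -0.0451, 0.2039]
ee_rot: [-3.139, -0.006, 2.994]
wrist_force: [0.3, 0.5, -2.4]
width: 0.0078
finger_force: 30.0
```

Emit:
move_arm:
  deltas: [0,0,-0.123,-2.7,-19.6,1,1,0,0,-0.123,-2.7,-19.6,1,1,0,0,-0.123,-2.7,-19.6,1,1,0,0,-0.123,-2.7,-19.6,1,1,0,0,-0.123,-2.7,-19.6,1,1,0,0,-0.123,-2.7,-19.6,1,1,0,0,-0.123,-2.7,-19.6,1,1,0,0,-0.123,-2.7,-19.6,1,1]

```text
time: 32.35
tool_pos: [0.5284, -0.2365, 0.1973]
ee_rot: [3.141, -0.001, 3.126]
wrist_force: [0.5, -0.3, -2.8]
width: 0.0078
finger_force: 30.0
```

Run:
```python
from h import *
chain((.5295,-.238,.0555,179.05),(.5295,-.238,.20,179.05),(.50,.0,.22,145),(.45,.2,.2,105),(.415,.305,.17,73))
```

```text
at [ 0.5284 -0.2365  0.1973] [ 3.141e+00 -1.000e-03  3.126e+00] w 0.0078 f 30.0 t 32.4
[ 0.001 -0.001  0.001] [-0.13 -0.16 14.18] rows 3.0
[0. 0. 0.] [  0.     0.   -14.45] rows 3.0
[ 0.    -0.     0.594] [ 3.34 23.75 -2.  ] rows 5.0
[-0.    -0.     0.698] [15.57 13.52  2.  ] rows 4.7
[ 0.    -0.     0.559] [11.05 -0.66  3.  ] rows 3.8
```

Emit:
move_arm:
  deltas: [0,0,0,-0.1,-0.1,5,1,0,0,0,-0.1,-0.1,9,1,0,0,0,-0.1,-0.1,12,1,0,0,0,-0.1,-0.1,13.5,1,0,0,0,-0.1,-0.1,14.4,1,0,0,0,-0.1,-0.1,14.4,1,0,0,0,-0.1,-0.1,14.4,1,0,0,0,-0.1,-0.1,14.4,1]

```text
time: 33.15
tool_pos: [0.5302, -0.2401, 0.0556]
ee_rot: [-3.14, 0.003, 3.124]
wrist_force: [-0.4, -0.0, -2.1]
width: 0.0077
finger_force: 30.0
```

Emit:
move_arm:
  deltas: [0,0,0,0,0,0,0.4,0,0,0,0,0,0,0.4,0,0,0,0,0,0,0.4,0,0,0,0,0,-5,0.4,0,0,0,0,0,-14.5,0.4,0,0,0,0,0,-14.5,0.1,0,0,0,0,0,-14.5,0.1,0,0,0,0,0,-14.5,0.1]

```text
time: 33.95
tool_pos: [0.5299, -0.2401, 0.201]
ee_rot: [-3.139, 0.004, 3.124]
wrist_force: [0.6, -0.2, -0.0]
width: 0.0423
finger_force: 0.0
```

Emit:
move_arm:
  deltas: [0,0,0.594,3.3,23.8,-2,0.1,0,0,0.594,3.3,23.8,-2,0.1,0,0,0.594,3.3,23.8,-2,0.1,0,0,0.594,3.3,23.8,-2,0.1,0,0,0.594,3.3,23.8,-2,0.1,0,0,0.594,3.3,23.8,-2,0.1]

```text
time: 34.55
tool_pos: [0.4987, 0.0042, 0.2174]
ee_rot: [3.141, -0.004, 2.537]
wrist_force: [0.5, -0.8, 0.1]
width: 0.0424
finger_force: 0.0
```

Emit:
move_arm:
  deltas: [0,0,0.698,15.6,13.5,2,0.1,0,0,0.698,15.6,13.5,2,0.1,0,0,0.698,15.6,13.5,2,0.1,0,0,0.698,15.6,13.5,2,0.1,0,0,0.698,15.6,13.5,2,0.1,0,0,0.698,15.6,13.5,2,0.1]

```text
time: 35.15
tool_pos: [0.4481, 0.2012, 0.196]
ee_rot: [-3.136, -0.001, 1.835]
wrist_force: [-0.4, -0.5, -0.6]
width: 0.0423
finger_force: 0.0
```

Emit:
move_arm:
  deltas: [0,0,0.559,11,-0.7,3,0.1,0,0,0.559,11,-0.7,3,0.1,0,0,0.559,11,-0.7,3,0.1,0,0,0.559,11,-0.7,3,0.1,0,0,0.559,11,-0.7,3,0.1,0,0,0.559,11,-0.7,3,0.1,0,0,0.559,11,-0.7,3,0.1]

```text
time: 35.85
tool_pos: [0.4156, 0.3025, 0.1686]
ee_rot: [-3.142, 0.001, 1.274]
wrist_force: [0.2, 0.3, 0.2]
width: 0.0422
finger_force: 0.0
```

Run:
```python
from h import *
chain((.415,.305,.051,73))
s,P,M,f=snap('top');np.savez('/tmp/t4',P=P)
```

```text
at [0.4156 0.3025 0.1686] [-3.142e+00  1.000e-03  1.274e+00] w 0.0422 f 0.0 t 35.9
[-0.     0.001 -0.001] [ 0.23 -0.13 11.76] rows 2.5
```

Emit:
move_arm:
  deltas: [0,0,0,0.1,-0.1,5,0.1,0,0,0,0.1,-0.1,9,0.1,0,0,0,0.1,-0.1,11.8,0.1,0,0,0,0.1,-0.1,11.8,0.1,0,0,0,0.1,-0.1,11.8,0.1,0,0,0,0.1,-0.1,11.8,1,0,0,0,0.1,-0.1,11.8,1,0,0,0,0.1,-0.1,11.8,1]

```text
time: 36.7
tool_pos: [0.4154, 0.3054, 0.0527]
ee_rot: [3.139, -0.002, 1.273]
wrist_force: [0.4, 0.2, -0.3]
width: 0.0218
finger_force: 0.0
```

Emit:
move_arm:
  deltas: [0,0,0,0,0,0,1,0,0,0,0,0,0,1,0,0,0,0,0,0,1,0,0,0,0,0,-4,1,0,0,0,0,0,-10,1,0,0,0,0,0,-15,1,0,0,0,0,0,-15,1,0,0,0,0,0,-15,1]

```text
time: 37.5
tool_pos: [0.4152, 0.3053, 0.2025]
ee_rot: [3.139, -0.003, 1.273]
wrist_force: [0.8, -0.3, -2.6]
width: 0.0075
finger_force: 30.0
```

Run:
```python
from h import *
chain((.44,.12,.21,110),(.46,-.08,.21,150),(.4775,-.238,.20,179.05))
```

```text
at [0.4152 0.3053 0.2025] [ 3.139e+00 -3.000e-03  1.273e+00] w 0.0075 f 30.0 t 37.5
[ 0.004 -0.002 -0.647] [-16.98   7.81  -0.77] rows 4.4
[-0.     0.    -0.698] [-19.48  -4.96  -0.  ] rows 4.7
[ 0.     0.    -0.507] [ -9.42 -12.81   1.  ] rows 3.4
```

Emit:
move_arm:
  deltas: [0,0,-0.647,-17,7.8,-0.8,1,0,0,-0.647,-17,7.8,-0.8,1,0,0,-0.647,-17,7.8,-0.8,1,0,0,-0.647,-17,7.8,-0.8,1,0,0,-0.647,-17,7.8,-0.8,1,0,0,-0.647,-17,7.8,-0.8,1]

```text
time: 38.1
tool_pos: [0.4375, 0.1174, 0.2051]
ee_rot: [-3.135, -0.001, 1.916]
wrist_force: [0.3, 0.4, -3.1]
width: 0.0078
finger_force: 30.0
```

Emit:
move_arm:
  deltas: [0,0,-0.698,-19.5,-5,0,1,0,0,-0.698,-19.5,-5,0,1,0,0,-0.698,-19.5,-5,0,1,0,0,-0.698,-19.5,-5,0,1,0,0,-0.698,-19.5,-5,0,1,0,0,-0.698,-19.5,-5,0,1]

```text
time: 38.7
tool_pos: [0.458, -0.0832, 0.2057]
ee_rot: [-3.139, -0.004, 2.614]
wrist_force: [-1.0, 0.5, -3.1]
width: 0.0076
finger_force: 30.0
```

Emit:
move_arm:
  deltas: [0,0,-0.507,-9.4,-12.8,1,1,0,0,-0.507,-9.4,-12.8,1,1,0,0,-0.507,-9.4,-12.8,1,1,0,0,-0.507,-9.4,-12.8,1,1,0,0,-0.507,-9.4,-12.8,1,1,0,0,-0.507,-9.4,-12.8,1,1,0,0,-0.507,-9.4,-12.8,1,1,0,0,-0.507,-9.4,-12.8,1,1]

```text
time: 39.5
tool_pos: [0.4762, -0.2372, 0.1987]
ee_rot: [3.141, -0.0, 3.126]
wrist_force: [-0.3, -0.1, -2.2]
width: 0.0081
finger_force: 30.0
```

Run:
```python
from h import *
chain((.4775,-.238,.0555,179.05),(.4775,-.238,.20,179.05),(.43,-.08,.26,130),(.40,.10,.32,70),(.40,.20,.36,20))
```

```text
at [ 0.4762 -0.2372  0.1987] [ 3.141 -0.     3.126] w 0.0081 f 30.0 t 39.5
[ 0.    -0.     0.001] [-0.13 -0.08 14.32] rows 3.0
[0. 0. 0.] [  0.     0.   -14.45] rows 3.0
[ 0.    -0.     0.856] [ 5.01 15.72 -6.  ] rows 5.8
[ 0.    -0.     1.047] [15.72  9.27 -6.  ] rows 7.1
[ 0.    -0.     0.873] [ 9.4  -3.42 -4.  ] rows 5.9
```

Emit:
move_arm:
  deltas: [0,0,0,-0.1,-0.1,5,1,0,0,0,-0.1,-0.1,9,1,0,0,0,-0.1,-0.1,12,1,0,0,0,-0.1,-0.1,13.6,1,0,0,0,-0.1,-0.1,14.5,1,0,0,0,-0.1,-0.1,14.5,1,0,0,0,-0.1,-0.1,14.5,1,0,0,0,-0.1,-0.1,14.5,1]

```text
time: 40.3
tool_pos: [0.4777, -0.2399, 0.0549]
ee_rot: [-3.14, 0.002, 3.125]
wrist_force: [0.3, -0.2, -2.7]
width: 0.0079
finger_force: 30.0
```

Emit:
move_arm:
  deltas: [0,0,0,0,0,0,0.4,0,0,0,0,0,0,0.4,0,0,0,0,0,0,0.4,0,0,0,0,0,-5,0.4,0,0,0,0,0,-14.5,0.4,0,0,0,0,0,-14.5,0.1,0,0,0,0,0,-14.5,0.1,0,0,0,0,0,-14.5,0.1]

```text
time: 41.1
tool_pos: [0.4778, -0.2404, 0.2008]
ee_rot: [-3.139, 0.004, 3.125]
wrist_force: [-0.1, -1.1, -0.1]
width: 0.0422
finger_force: 0.0
```

Emit:
move_arm:
  deltas: [0,0,0.856,5,15.7,-6,0.1,0,0,0.856,5,15.7,-6,0.1,0,0,0.856,5,15.7,-6,0.1,0,0,0.856,5,15.7,-6,0.1,0,0,0.856,5,15.7,-6,0.1,0,0,0.856,5,15.7,-6,0.1,0,0,0.856,5,15.7,-6,0.1]

```text
time: 41.8
tool_pos: [0.4289, -0.0815, 0.2568]
ee_rot: [-3.14, -0.003, 2.27]
wrist_force: [0.0, -0.1, 0.2]
width: 0.0421
finger_force: 0.0
```

Emit:
move_arm:
  deltas: [0,0,1.047,15.7,9.3,-6,0.1,0,0,1.047,15.7,9.3,-6,0.1,0,0,1.047,15.7,9.3,-6,0.1,0,0,1.047,15.7,9.3,-6,0.1,0,0,1.047,15.7,9.3,-6,0.1,0,0,1.047,15.7,9.3,-6,0.1,0,0,1.047,15.7,9.3,-6,0.1,0,0,1.047,15.7,9.3,-6,0.1]

```text
time: 42.6
tool_pos: [0.3998, 0.0982, 0.3173]
ee_rot: [-3.139, 0.001, 1.22]
wrist_force: [-0.2, -0.1, -0.4]
width: 0.0422
finger_force: 0.0
```

Emit:
move_arm:
  deltas: [0,0,0.873,9.4,-3.4,-4,0.1,0,0,0.873,9.4,-3.4,-4,0.1,0,0,0.873,9.4,-3.4,-4,0.1,0,0,0.873,9.4,-3.4,-4,0.1,0,0,0.873,9.4,-3.4,-4,0.1,0,0,0.873,9.4,-3.4,-4,0.1,0,0,0.873,9.4,-3.4,-4,0.1,0,0,0.873,9.4,-3.4,-4,0.1]

```text
time: 43.4
tool_pos: [0.4002, 0.1978, 0.3577]
ee_rot: [-3.142, 0.002, 0.352]
wrist_force: [-0.1, 0.5, -0.1]
width: 0.0427
finger_force: 0.0
```

Run:
```python
from seg import *
s,P,M,f=snap('wrist');save('w5',s['image'],1);chain((.40,.2,.36,20));parts(P)
```

```text
at [0.4002 0.1978 0.358 ] [3.142e+00 2.000e-03 3.520e-01] w 0.0421 f 0.0 t 43.5
[0.    0.002 0.003] [ 0.05 -0.21 -0.2 ] rows 0.1
[352.  96.] 1361 ALL [530.3 197.5] [180.  20.] 3.8 z 22.0 TOP 1342 [530.3 197.2] [180.  19.] 3.9
[433. 129.] 1459 ALL [529.5  49.6] [ 22. 180.] 88.0 z 21.0 TOP 1264 [529.4  48.8] [ 21. 180.] 87.6
```

View pics/w5.png

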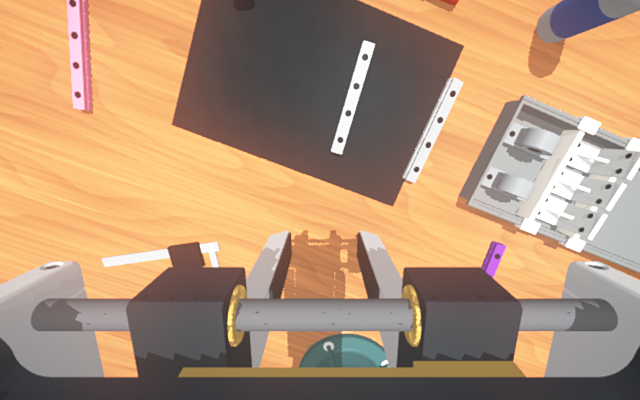

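The wrist view shows the two silver rails at (352,97) and (433,130). The second now lies at the mat's edge. All brackets and blocks are in the tote. Now the first rail.

Run:
```python
from h import *
chain((.530,.197,.12,3.8),(.530,.197,.005,3.8))
```

```text
at [0.4002 0.1978 0.358 ] [3.142e+00 2.000e-03 3.520e-01] w 0.0421 f 0.0 t 43.5
[0.    0.002 0.286] [12.2   4.55 23.78] rows 5.6
[0. 0. 0.] [ 0.  -0.  11.5] rows 2.4
```

Emit:
move_arm:
  deltas: [0,0,0.286,12.2,4.6,23.8,0.1,0,0,0.286,12.2,4.6,23.8,0.1,0,0,0.286,12.2,4.6,23.8,0.1,0,0,0.286,12.2,4.6,23.8,0.1,0,0,0.286,12.2,4.6,23.8,0.1,0,0,0.286,12.2,4.6,23.8,0.1,0,0,0.286,12.2,4.6,23.8,0.1,0,0,0.286,12.2,4.6,23.8,0.1]

```text
time: 44.25
tool_pos: [0.5305, 0.1963, 0.121]
ee_rot: [3.141, 0.001, 0.064]
wrist_force: [-0.6, -0.4, 0.2]
width: 0.0422
finger_force: 0.0
```

Emit:
move_arm:
  deltas: [0,0,0,0,0,5,0.1,0,0,0,0,0,9.5,0.1,0,0,0,0,0,11,0.1,0,0,0,0,0,11,0.1,0,0,0,0,0,11,0.1,0,0,0,0,0,11,0.1]

```text
time: 44.85
tool_pos: [0.5331, 0.1972, 0.0146]
ee_rot: [-3.14, -0.006, 0.063]
wrist_force: [-0.2, 0.3, 0.3]
width: 0.0423
finger_force: 0.0
```

Run:
```python
from h import *
chain((.530,.197,.005,3.8),(.530,.197,.18,3.8),(.50,.0,.2,40),(.53,-.2,.2,70),(.565,-.36,.16,89.05))
```

```text
at [0.5331 0.1972 0.0146] [-3.14  -0.006  0.063] w 0.0423 f 0.0 t 44.9
[-0.001 -0.006 -0.003] [-0.32  0.    0.96] rows 0.2
[0. 0. 0.] [  0.    0.  -17.5] rows 3.6
[ 0.     0.    -0.632] [-4.3  19.46 -2.  ] rows 4.3
[-0.     0.    -0.524] [-10.56  17.25   0.  ] rows 4.2
[ 0.     0.    -0.332] [-13.84   8.76   4.  ] rows 3.5
```

Emit:
move_arm:
  deltas: [0,0,0,0,0,0.5,0.1,0,0,0,0,0,0.5,1,0,0,0,0,0,0.5,1,0,0,0,0,0,0.5,1,0,0,0,0,0,0.5,1,0,0,0,0,0,0.5,1]

```text
time: 45.45
tool_pos: [0.5307, 0.1964, 0.006]
ee_rot: [3.141, -0.0, 0.063]
wrist_force: [0.0, -0.6, 0.9]
width: 0.0197
finger_force: 30.0
```

Emit:
move_arm:
  deltas: [0,0,0,0,0,-4,1,0,0,0,0,0,-9,1,0,0,0,0,0,-14,1,0,0,0,0,0,-17.5,1,0,0,0,0,0,-17.5,1,0,0,0,0,0,-17.5,1,0,0,0,0,0,-17.5,1]

```text
time: 46.15
tool_pos: [0.5284, 0.1959, 0.1762]
ee_rot: [3.14, 0.008, 0.063]
wrist_force: [-0.0, 0.1, -5.1]
width: 0.0198
finger_force: 30.0
```

Run:
```python
from h import *
chain((.51,.0,.2,40),(.53,-.2,.2,70),(.562,-.362,.16,89.05))
```

```text
at [0.5284 0.1959 0.1762] [3.14  0.008 0.063] w 0.0198 f 30.0 t 46.1
[-0.001  0.008 -0.635] [-3.09 19.44 -2.33] rows 4.3
[-0.     0.    -0.524] [-11.32  16.61   0.  ] rows 4.2
[ 0.     0.    -0.332] [-14.13   8.55   4.  ] rows 3.5
```

Emit:
move_arm:
  deltas: [0,0,-0.635,-3.1,19.4,-2.3,1,0,0,-0.635,-3.1,19.4,-2.3,1,0,0,-0.635,-3.1,19.4,-2.3,1,0,0,-0.635,-3.1,19.4,-2.3,1,0,0,-0.635,-3.1,19.4,-2.3,1,0,0,-0.635,-3.1,19.4,-2.3,1]

```text
time: 46.75
tool_pos: [0.5102, -0.0014, 0.2005]
ee_rot: [-3.138, 0.005, 0.694]
wrist_force: [-0.0, 0.2, -5.0]
width: 0.0198
finger_force: 30.0
```

Emit:
move_arm:
  deltas: [0,0,-0.524,-11.3,16.6,0,1,0,0,-0.524,-11.3,16.6,0,1,0,0,-0.524,-11.3,16.6,0,1,0,0,-0.524,-11.3,16.6,0,1,0,0,-0.524,-11.3,16.6,0,1,0,0,-0.524,-11.3,16.6,0,1]

```text
time: 47.35
tool_pos: [0.5312, -0.1996, 0.2005]
ee_rot: [-3.136, -0.001, 1.217]
wrist_force: [0.7, 0.7, -5.3]
width: 0.0199
finger_force: 30.0
```

Emit:
move_arm:
  deltas: [0,0,-0.332,-14.1,8.6,4,1,0,0,-0.332,-14.1,8.6,4,1,0,0,-0.332,-14.1,8.6,4,1,0,0,-0.332,-14.1,8.6,4,1,0,0,-0.332,-14.1,8.6,4,1,0,0,-0.332,-14.1,8.6,4,1,0,0,-0.332,-14.1,8.6,4,1,0,0,-0.332,-14.1,8.6,4,1]

```text
time: 48.15
tool_pos: [0.5651, -0.3588, 0.1647]
ee_rot: [3.141, 0.0, 1.556]
wrist_force: [-0.3, -0.8, -5.1]
width: 0.0198
finger_force: 30.0
```

Run:
```python
from h import *
chain((.562,-.362,.06,89.05))
s,P,M,f=snap('top');save('t6',s['image'][140:260,340:540],4)
g=(P[...,2]>.036)&(abs(P[...,0]-.50)<.04)
```

```text
at [ 0.5651 -0.3588  0.1647] [3.141 0.    1.556] w 0.0198 f 30.0 t 48.1
[0.001 0.    0.002] [-0.32 -0.32 10.47] rows 2.2
```

View pics/t6.png

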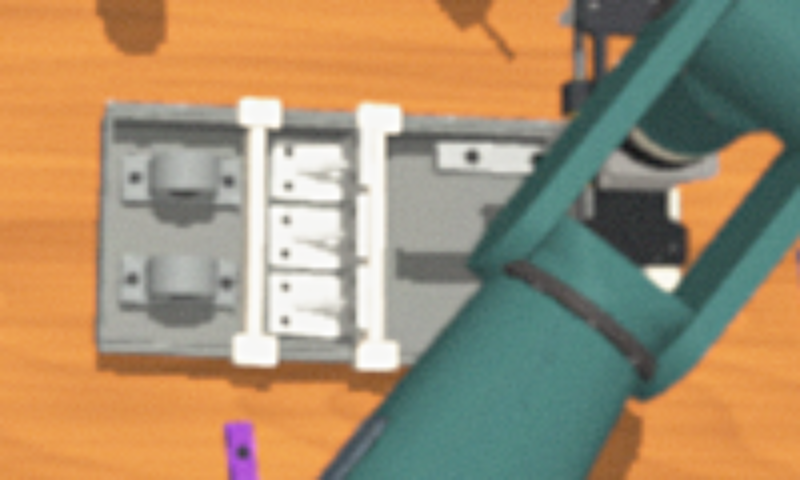

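The top view shows both blocks and all three brackets upright in their bays, legs to the label side, with the rail held over the label bay at (490,157). I'll lower it, pausing above the rim to check.

Emit:
move_arm:
  deltas: [0,0,0,-0.2,-0.3,5,1,0,0,0,-0.2,-0.3,9,1,0,0,0,-0.2,-0.3,9.5,1,0,0,0,-0.2,-0.3,9.5,1,0,0,0,-0.2,-0.3,9.5,1,0,0,0,-0.2,-0.3,9.5,1]

```text
time: 48.8
tool_pos: [0.5635, -0.3641, 0.0731]
ee_rot: [3.136, 0.004, 1.554]
wrist_force: [0.3, -0.3, -5.3]
width: 0.0198
finger_force: 30.0
```

Run:
```python
from h import *
chain((.562,-.362,.009,89.05),(.562,-.362,.16,89.05),(.53,-.17,.2,50),(.529,.049,.12,-2.2))
```

```text
at [ 0.5635 -0.3641  0.0731] [3.136 0.004 1.554] w 0.0198 f 30.0 t 48.8
[ 0.006  0.004 -0.   ] [ 0.23 -0.18  6.41] rows 1.3
[0. 0. 0.] [  0.    0.  -15.1] rows 3.1
[ 0.    -0.     0.682] [19.14 -3.52 -4.  ] rows 4.6
[ 0.    -0.     0.911] [ 16.71 -14.15   8.  ] rows 6.2
```

Emit:
move_arm:
  deltas: [0,0,0,0.2,-0.1,2,1,0,0,0,0.2,-0.1,4,1,0,0,0,0.2,-0.1,5.5,1,0,0,0,0.2,-0.1,6.1,1,0,0,0,0.2,-0.1,6.1,1,0,0,0,0.2,-0.1,6.1,1,0,0,0,0.2,-0.1,6.1,1]

```text
time: 49.5
tool_pos: [0.5612, -0.3613, 0.009]
ee_rot: [3.14, 0.001, 1.554]
wrist_force: [-0.5, 0.3, -4.9]
width: 0.0195
finger_force: 30.0
```

Emit:
move_arm:
  deltas: [0,0,0,0,0,0,0.2,0,0,0,0,0,0,0.2,0,0,0,0,0,0,0.2,0,0,0,0,0,-5,0.2,0,0,0,0,0,-15,0.2,0,0,0,0,0,-15,0.1,0,0,0,0,0,-15,0.1,0,0,0,0,0,-15,0.1]

```text
time: 50.3
tool_pos: [0.5617, -0.3616, 0.1614]
ee_rot: [3.136, 0.004, 1.554]
wrist_force: [0.2, -0.7, 0.0]
width: 0.0425
finger_force: 0.0
```

Emit:
move_arm:
  deltas: [0,0,0.682,19.1,-3.5,-4,0.1,0,0,0.682,19.1,-3.5,-4,0.1,0,0,0.682,19.1,-3.5,-4,0.1,0,0,0.682,19.1,-3.5,-4,0.1,0,0,0.682,19.1,-3.5,-4,0.1,0,0,0.682,19.1,-3.5,-4,0.1]

```text
time: 50.9
tool_pos: [0.528, -0.1676, 0.1965]
ee_rot: [-3.14, 0.001, 0.874]
wrist_force: [0.6, -0.2, 0.2]
width: 0.0422
finger_force: 0.0
```

Emit:
move_arm:
  deltas: [0,0,0.911,16.7,-14.2,8,0.1,0,0,0.911,16.7,-14.2,8,0.1,0,0,0.911,16.7,-14.2,8,0.1,0,0,0.911,16.7,-14.2,8,0.1,0,0,0.911,16.7,-14.2,8,0.1,0,0,0.911,16.7,-14.2,8,0.1,0,0,0.911,16.7,-14.2,8,0.1,0,0,0.911,16.7,-14.2,8,0.1]

```text
time: 51.7
tool_pos: [0.5267, 0.0497, 0.1156]
ee_rot: [3.141, 0.004, -0.038]
wrist_force: [0.6, -0.2, -0.5]
width: 0.0424
finger_force: 0.0
```

Run:
```python
from seg import *
chain((.529,.049,.12,-2.2),(.529,.049,.005,-2.2))
s,P,M,f=snap('wrist');parts(P)
```

```text
at [0.5267 0.0497 0.1156] [ 3.141  0.004 -0.038] w 0.0424 f 0.0 t 51.7
[0.    0.004 0.001] [ 0.23  0.06 -0.44] rows 0.1
[0. 0. 0.] [ 0.  -0.  11.5] rows 2.4
[325. 195.] 3922 ALL [529.6  49.5] [ 21. 179.] 88.4 z 21.0 TOP 3660 [529.6  48.5] [ 19. 179.] 88.4
```

Emit:
move_arm:
  deltas: [0,0,-0.01,0.2,0.1,5,0.1,0,0,-0.01,0.2,0.1,9,0.1,0,0,-0.01,0.2,0.1,10.6,0.1,0,0,-0.01,0.2,0.1,10.8,0.1,0,0,-0.01,0.2,0.1,10.8,0.1,0,0,-0.01,0.2,0.1,10.8,0.1,0,0,-0.01,0.2,0.1,10.8,0.1]

```text
time: 52.45
tool_pos: [0.531, 0.0487, 0.0118]
ee_rot: [3.142, -0.004, -0.029]
wrist_force: [0.3, -0.0, -0.1]
width: 0.0421
finger_force: 0.0
```

Run:
```python
from seg import *
chain((.529,.049,.005,-1.8))
```

```text
at [0.531  0.0487 0.0118] [ 3.142 -0.004 -0.029] w 0.0421 f 0.0 t 52.5
[ 0.    -0.004  0.002] [-0.2  -0.02  0.68] rows 0.1
```

Emit:
move_arm:
  deltas: [0,0,0,-0.1,0,0.5,0.1,0,0,0,-0.1,0,0.5,1,0,0,0,-0.1,0,0.5,1,0,0,0,-0.1,0,0.5,1,0,0,0,-0.1,0,0.5,1,0,0,0,-0.1,0,0.5,1]

```text
time: 53.05
tool_pos: [0.5285, 0.0488, 0.0051]
ee_rot: [3.141, -0.0, -0.029]
wrist_force: [-0.2, -1.1, 1.6]
width: 0.0214
finger_force: 28.7
```

Emit:
move_arm:
  deltas: [0,0,0,0,0,-4,1,0,0,0,0,0,-9,1,0,0,0,0,0,-14,1,0,0,0,0,0,-17.5,1,0,0,0,0,0,-17.5,1,0,0,0,0,0,-17.5,1,0,0,0,0,0,-17.5,1]

```text
time: 53.75
tool_pos: [0.5264, 0.0491, 0.1757]
ee_rot: [3.142, 0.007, -0.029]
wrist_force: [-0.3, -0.4, -5.0]
width: 0.0202
finger_force: 29.9
```

Run:
```python
from h import *
chain((.50,-.15,.2,44),(.492,-.362,.16,89.05))
```

```text
at [0.5264 0.0491 0.1757] [ 3.142  0.007 -0.029] w 0.0202 f 29.9 t 53.8
[-0.003  0.007 -0.797] [-2.07 19.97 -2.41] rows 5.4
[-0.     0.    -0.786] [-15.3   14.69   4.  ] rows 5.3
```

Emit:
move_arm:
  deltas: [0,0,-0.797,-2.1,20,-2.4,1,0,0,-0.797,-2.1,20,-2.4,1,0,0,-0.797,-2.1,20,-2.4,1,0,0,-0.797,-2.1,20,-2.4,1,0,0,-0.797,-2.1,20,-2.4,1,0,0,-0.797,-2.1,20,-2.4,1,0,0,-0.797,-2.1,20,-2.4,1]

```text
time: 54.45
tool_pos: [0.5001, -0.1506, 0.2002]
ee_rot: [-3.135, 0.002, 0.766]
wrist_force: [0.1, 0.9, -5.0]
width: 0.0196
finger_force: 29.9
```

Emit:
move_arm:
  deltas: [0,0,-0.786,-15.3,14.7,4,1,0,0,-0.786,-15.3,14.7,4,1,0,0,-0.786,-15.3,14.7,4,1,0,0,-0.786,-15.3,14.7,4,1,0,0,-0.786,-15.3,14.7,4,1,0,0,-0.786,-15.3,14.7,4,1,0,0,-0.786,-15.3,14.7,4,1,0,0,-0.786,-15.3,14.7,4,1]

```text
time: 55.25
tool_pos: [0.4935, -0.3611, 0.1621]
ee_rot: [-3.139, -0.002, 1.552]
wrist_force: [-0.5, 0.3, -4.6]
width: 0.0198
finger_force: 29.9
```

Emit:
move_arm:
  deltas: [0,0,0,0,0,4,1,0,0,0,0,0,7,1,0,0,0,0,0,9,1,0,0,0,0,0,9,1,0,0,0,0,0,9,1,0,0,0,0,0,9,1,0,0,0,0,0,9,1]

```text
time: 55.95
tool_pos: [0.4948, -0.3631, 0.0763]
ee_rot: [3.138, 0.003, 1.554]
wrist_force: [0.1, 0.6, -3.5]
width: 0.0199
finger_force: 29.9
```

Run:
```python
from h import *
chain((.492,-.362,.009,89.05),(.492,-.362,.20,89.05),(.40,-.30,.35,60))
```

```text
at [ 0.4948 -0.3631  0.0763] [3.138e+00 3.000e-03 1.554e+00] w 0.0199 f 29.9 t 56.0
[ 0.003  0.003 -0.   ] [ 0.12 -0.31  6.73] rows 1.4
[0. 0. 0.] [  0.    0.  -19.1] rows 4.0
[ 0.    -0.     0.507] [  6.05  -9.3  -15.  ] rows 3.9
```

Emit:
move_arm:
  deltas: [0,0,0,0.1,-0.2,2,1,0,0,0,0.1,-0.2,4,1,0,0,0,0.1,-0.2,5.5,1,0,0,0,0.1,-0.2,6.4,1,0,0,0,0.1,-0.2,6.4,1,0,0,0,0.1,-0.2,6.4,1,0,0,0,0.1,-0.2,6.4,1]

```text
time: 56.65
tool_pos: [0.4921, -0.3617, 0.0105]
ee_rot: [3.141, 0.001, 1.554]
wrist_force: [0.4, -0.4, -4.2]
width: 0.0198
finger_force: 30.0
```

Emit:
move_arm:
  deltas: [0,0,0,0,0,0,0.2,0,0,0,0,0,0,0.2,0,0,0,0,0,0,0.2,0,0,0,0,0,-5,0.2,0,0,0,0,0,-19,0.2,0,0,0,0,0,-19,0.1,0,0,0,0,0,-19,0.1,0,0,0,0,0,-19,0.1]

```text
time: 57.45
tool_pos: [0.4945, -0.3638, 0.2098]
ee_rot: [3.129, 0.011, 1.554]
wrist_force: [-0.4, -0.6, 1.2]
width: 0.0419
finger_force: 0.0
```

Emit:
move_arm:
  deltas: [0,0,0.76,5.1,-6.3,-10,0.1,0,0,0.76,5.1,-6.3,-10,0.1,0,0,0.76,5.1,-6.3,-10,0.1,0,0,0.76,5.1,-6.3,-10,0.1,0,0,0.76,5.1,-6.3,-10,0.1,0,0,0.76,5.1,-6.3,-10,0.1]

```text
time: 58.05
tool_pos: [0.4294, -0.3091, 0.2998]
ee_rot: [3.141, 0.0, 0.794]
wrist_force: [0.4, -0.8, -0.4]
width: 0.0425
finger_force: 0.0
```

Emit:
move_arm:
  deltas: [0,0,0.79,-0.7,-6.3,-8,0.1,0,0,0.79,-0.7,-6.3,-8,0.1,0,0,0.79,-0.7,-6.3,-8,0.1,0,0,0.79,-0.7,-6.3,-8,0.1,0,0,0.79,-0.7,-6.3,-8,0.1,0,0,0.79,-0.7,-6.3,-8,0.1,0,0,0.79,-0.7,-6.3,-8,0.1,0,0,0.79,-0.7,-6.3,-8,0.1]

```text
time: 58.85
tool_pos: [0.3797, -0.2701, 0.3794]
ee_rot: [-3.141, 0.001, 0.006]
wrist_force: [0.3, -0.4, 0.2]
width: 0.0424
finger_force: 0.0
```

Run:
```python
from h import *
chain()
s,P,M,f=snap('wrist');im=s['image'];save('w7',im,1)
Z=P[...,2];lo=np.array([.43,-.475]);hi=np.array([.63,-.045])
reg=np.all((P[...,:2]>lo)&(P[...,:2]<hi),-1)
# dividers and ends along y at x .52-.54 rim band
m=reg&(Z>.040)&(Z<.047)&(im.min(-1)>185);h,e=np.histogram(P[m][:,1],np.arange(-.48,-.04,.004));print([(round(float(a),3),int(b)) for a,b in zip(e,h) if b>30])
for nm,y0,y1,z0,z1,x0,x1 in(('rails',-.46,-.27,.014,.03,.455,.60),('blocks',-.16,-.06,.055,.08,.45,.61),('legs',-.26,-.17,.07,.1,.45,.61)):
    m=reg&(P[...,1]>y0)&(P[...,1]<y1)&(Z>z0)&(Z<z1)&(P[...,0]>x0)&(P[...,0]<x1)
    n,l,st,c=cv2.connectedComponentsWithStats(m.astype(np.uint8))
    for i in range(1,n):
        if st[i,4]>40:
            p=P[l==i]*1000;r=cv2.minAreaRect(p[:,:2].astype(np.float32));print(nm,c[i].round(),np.round(r[0],1),np.round(r[1]),round(r[2],1),np.percentile(p[:,2],[5,50,95]).round(1))
```

```text
at [ 0.3797 -0.2701  0.3794] [-3.141e+00  1.000e-03  6.000e-03] w 0.0424 f 0.0 t 58.9
[(-0.264, 239), (-0.26, 212), (-0.256, 177), (-0.176, 71), (-0.172, 278), (-0.168, 244), (-0.164, 57)]
rails [436.  91.] [ 519.9 -458.8] [  1. 128.] 89.1 [14.6 22.3 29.1]
rails [380.  63.] [ 562.3 -361.5] [180.  20.] 88.9 [20.5 22.4 24. ]
rails [377. 106.] [ 493.4 -361.1] [180.  19.] 89.1 [20.7 22.4 24.1]
blocks [224.  48.] [ 573.4 -114. ] [40. 29.] 88.3 [56.1 62.2 65. ]
blocks [227. 102.] [ 494.4 -113. ] [40. 28.] 89.4 [56.1 62.2 65.1]
legs [306.  37.] [ 584.  -241.8] [ 8. 45.] 88.7 [79.5 84.4 85.9]
legs [304.  76.] [ 531.2 -239.6] [ 7. 45.] 88.8 [75.3 84.1 85.5]
legs [305. 112.] [ 479.1 -239.4] [ 8. 44.] 89.4 [81.7 84.1 85.9]
```

View pics/w7.png

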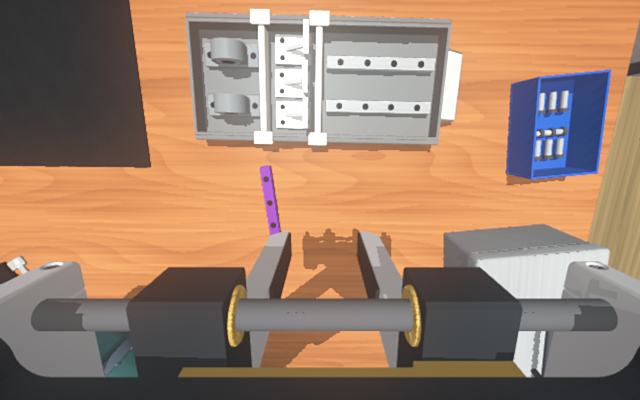

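The wrist view shows the full kit: rails at (380,63) and (377,106), brackets at (290,48), (292,82) and (292,115), and blocks at (228,50) and (230,105). All are flat or upright, and the bays measure about 194, 80 and 108 mm.

```bash
python3 -c "
from h import *
print(robot.close_job())"
```

```text
the job is handed in; nothing more can be done
None
```

I handed the job in at about 59 s. Both dividers are set, leaving bays of about 194, 80 and 108 mm, and both rails, all three brackets and both blocks measured in place; the hand-in returned no verdict.

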